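Hang a freshly coated circuit board on the drying rail by an S-hook

ROBOT

A 6-joint arm with a two-finger parallel gripper is mounted at the origin on the work surface. World frame = base frame: x ahead of the robot, y to its left, z up, the work surface at z = 0. Lengths are in m, angles in rad, forces in N, time in s.
With the tool pointing down it reaches from about 0.375 to 0.925 m from the base axis. Payload 5.7 kg.
Tool frame: the origin (TCP) lies at the centre of the arm's flange, where the gripper is bolted on; the fingertips stand 182 mm ahead of it and the grasp point (between the pads) lies 163 mm ahead of it; z points along the fingers, y is the line along which they close (so a half turn about z gives the same grasp; the last joint's range is limited). The gripper opens to 88 mm and grips with 3 to 60 N. Pads are 20 mm wide; open, the fingers measure 115 mm over their backs; the gripper's body (75 mm by 178 mm) begins 61 mm behind the grasp point.
Start: joints at [1.223, 0.359, 1.51, -0, 1.272, -0.115], TCP at [0.138, 0.584, 0.405] pointing down, gripper open.
Joint ranges: [-2.97, 2.97], [-1.01, 2.36], [0.21, 2.38], [-0.96, 4.11], [0.2, 2.71], [-2.98, 2.98]. Speed limits (rad/s): [2.39, 2.39, 3.14, 3.14, 3.14, 3.14].

INTERFACE

Orientations are given as a unit quaternion [x, y, z, w].
In Python, from cell import r gives the robot as it stands.
- The arm moves only by the shell command python3 -m handwheel 'ROWS'. ROWS is JSON, one flat list of numbers, 5 for each row, row after row: the shift along the tool's x, y, z in units of 50 cm (1.0 is 50 cm), then the turn about the tool's z in units of pi/2 rad (1.0 is pi/2 rad), then the closure, from -1 (fully open) to 1 (shut). A call has exactly 5 rows; each row is the pose to reach, as a shift and turn from the pose commanded when the call began, along the tool's axes at that moment; what a row does not reach only later rows make up. A row lasts 1/12 s, in which the tool goes at most 41.7 mm and 7.16 degrees, less where a joint would pass 70% of its speed; a pose out of reach is approached as far as the arm can. A call with a number of a shift or a turn outside -1 to 1 is refused whole. A call with a gripper value outside its range is refused whole. The fingers move at their own pace and stop on an object; the grip force is fixed at half the most. Time passes only in rows, so rows that repeat a pose let the fingers close, or fill a call up. It gives the time, the measured TCP pose, the force, the opening and the grip force at its end, in the units of the state.
- r.read_state(): the state, without advancing time (a new reading comes with each control period).
- r.grab_frame(name): name is "scene" or "top" or "wrist"; returns a dict with "color" (480x640x3 uint8, red, green, blue), "z_map" (480x640 float32, m along the optical axis (not along the pixel's ray), 0 where there is no reading), "camera_matrix" (3x3 intrinsics, pixels), "k1" (the pictures are not rectified: a ray, as slopes to the right and down, at radius r is drawn at 1 + k1 r^2 times it, then the intrinsics apply), "eye" and "attitude" of the camera in the world; the wrist camera has in their place "tool_from_camera" (4x4, takes a point from camera to tool coordinates, whose origin is the TCP and whose axes are the flange's). Camera axes: x right, y down, z forward; pixel columns grow to the right and rows downward; lengths in m; the calibration is good to about 2 mm. A picture is of the moment at which its call begins: read the wrist's pose just before it.
- r.close_job(): hands the job in; it is judged then, once.
Trained networks look in a picture, given as the dict that the camera call returned (one of the last four; its "shot" number tells which), for a name from the list of things; names that differ only in an ending like _2 or _b are one class to them, and where a whole thing is asked for, a point or a joint stands for the part that bears it (a point fixed in the world has none). Each returns a list of dicts, best first, with "confidence" (0 to 1); they miss things now and then, are a little off and sometimes report something else, mostly with a low value. They report only what shows in the picture. A call takes as long as a camera call. They do not tell look-alikes from the thing itself.
- r.spot_in(picture, target): "box" ([left, top, width, height] in pixels, round what is visible of it).
- r.mark_of(picture, target): "pixel" ([column, row] in pixels: a listed point, or the origin of a listed thing).
The state is a dict: "clock": time; "joints": joint angles; "qvel": joint speeds; "joint_efforts": joint torques, N m; "eef_pos": TCP position; "tool_rot": TCP orientation; "force": force on the tool from outside, world axes, zero at the start; "moment": the same for the moment, N m; "finger_gap": opening from 0.0 (shut) to 1.0 (fully open); "finger_force": force on a finger pad.
Only numpy, scipy, OpenCV 4.12 (cv2) and the standard library are available. Lean on these libraries where they do the work, as an engineer would, in place of code of your own. Each camera call takes 0.05 s, during which the arm holds its last target. There are 200 camera calls.

TASK

The green circuit board standing in the rack has just been coated and the coating is still soft. Take the S-hook with the red grip off the drying rail, thread its small end through the hole of the swivelling orange hanger eye on top of the board, feeling your way in gently so that the wire never presses hard on eye or board, lift the board out of the rack hanging in the bottom of the hook's bend, and hang it by the big end of the hook on the rail, still and clear of everything else. Never touch the board with the gripper, do not drop it or fling it about, and leave the other boards, the blue spare hook, the jar, the meter and the tools where they are.

Things in the scene. Friction and masses are not known exactly. Their poses are not given: they have to be found in the camera images.
- hook: S-hook of 4 mm steel wire with a red sleeve, 100 mm tall, 60 mm wide, 35 g, lying in its own x-z plane. Origin: middle of the sleeve, 12 (x) by 10 (y) by 26 mm (z); grip it across y. Starts hung on the rail, z up, x away from the robot within 0.3 rad. Wire: up from the sleeve into the big loop, down from it at 45 degrees from (0, -12) to (31, -41) mm (x, z) into the small bend.
- hook_crown (a point): where the rail's axis lies in the hung hook, (24, 0, 31) mm in the hook frame. The big loop is a half circle of 24 mm radius about (x 24, z 14), wire centre, from (0, 14) over the top at (24, 38) to (48, 14) and straight down to a capped end at (48, 2), cap 6 mm thick. To clear the bar it must be raised 36 mm from its seat.
- hook_bend (a point): wire centre at the lowest point of the small bend, (24, 0, -58) mm in the hook frame. The bend has 10 mm radius about (24, -48); towards -x it turns at (18.3, -56.2) into a straight leg 16 mm long that rises at 35 degrees to the tip. The eye must hang here.
- hook_tip (a point): centre of the round nose (2 mm radius) that ends the small leg, (5.2, 0, -47) mm in the hook frame; the leg points to -x and up at 35 degrees
- board: green circuit board, 3 (x) by 90 (y) by 75 mm (z), 0.11 to 0.17 kg with its hanger. Origin: middle of its lower edge, 8 mm above the table; x is normal to its face, away from the robot within 0.3 rad. Its top edge is clipped in a dip carrier, an aluminium bar 90 by 12 by 7 mm. It leans loosely in one of the rack's slots, rocks some 6 mm each way at the top when touched, then is held rigidly.
- board_rivet (a point): on the green board's bar: the rivet, 74 mm above the board's origin, on which the hanger eye swivels in the board's plane: an orange flat plate 28 mm wide, 3 mm thick, sticking up 35 mm, with an 8 mm hole 26 mm from the rivet. How far it is turned is not reported: up to 0.5 rad either way. Its stiff rivet gives way at about 3 N sideways at the hole. The wire may press on it with 10 N at most.
- rack: black board rack, 190 (x) by 122 (y) mm, two combs 42 mm high along its x sides, base 8 mm thick; slots for boards at x = -60, 0 and 60 mm, 5 mm wide, 34 mm deep, all parallel to y; a board must be drawn up 35 mm to come free. Origin under its centre, fixed.
- stand: steel drying stand, fixed: drip tray 130 by 410 mm, 12 mm high, two posts at y = -180 and 180 mm and between them the round rail, a 10 mm bar along y whose axis is 240 mm above the table, straight above the stand's origin (centre of the tray, on the table).
- spare: spare S-hook, same shape, blue grip, hanging on the rail near y = -120 mm of the stand: leave alone; same origin as the red one
- board_b: blue board of the same size in another slot of the rack: leave alone; origin in the middle of its lower edge
- board_c: second blue board of the same size in the third slot: leave alone; origin in the middle of its lower edge
- coating: amber jar of coating, 56 mm across, 95 mm tall, on the bench; origin under its centre
- meter: yellow multimeter lying flat, 150 by 75 by 36 mm; origin under its centre
- driver: screwdriver lying on the bench, about 200 mm long
- tweezers: steel tweezers lying on the bench, 120 mm
Things that resemble listed ones, but are neither listed nor needed, are in the scene too. What is shaped like the hook but pink or yellow is not meant.

How it is judged:
On the way, in this order (a step that is already met when the one before it is completed fails the run):
1. the red hook is lifted off the rail (z of hook_crown in the frame of stand above 0.26 m), for 0.1 s.
2. the green board hangs in the small bend of the hook, clear of the rack (height (world z) of board above 0.05 m and distance between board_rivet and hook_bend between 0.022 and 0.032 m and contact force between hook and board above 0.3 N and contact force between board and rack below 0.05 N), for 0.2 s.
At the end, for the whole second after the job is handed in: The red hook's big loop rests on the rail between the posts (crown within 10 mm), the green board hangs by its eye in the small bend (bend 22 to 32 mm from the rivet), touching neither stand nor spare hook, both slower than 0.04 m/s (x of hook_crown in the frame of stand between -0.01 and 0.01 m and z of hook_crown in the frame of stand between 0.23 and 0.25 m and y of hook_crown in the frame of stand between -0.165 and 0.165 m and distance between board_rivet and hook_bend between 0.022 and 0.032 m and contact force between hook and board above 0.3 N and contact force between hook and stand above 0.5 N and contact force between board and stand below 0.02 N and contact force between each of board, hook and spare below 0.02 N and height (world z) of board above 0.03 m and linear speed of each of board, hook below 0.04 m/s).
It fails at once if the gripper or arm touches the freshly coated board (contact force between any of the fingers, the arm and board above 0.3 N).
It fails at once if the hook presses on the board or its eye with more than 10 N (contact force between hook and board above 10 N).
It fails at once if the board is dropped or flung (faster than 0.9 m/s) (linear speed of board above 0.9 m/s).
It fails at once if one of the blue boards is shifted by more than 12 mm (distance of any of board_b, board_c from where it was at the start of the episode above 0.012 m).
It fails at once if the spare hook, the jar, the meter or a tool is shifted by more than 30 mm (distance of any of coating, meter, driver, tweezers, spare from where it was at the start of the episode above 0.03 m).
It also fails if it takes over 72 s, if anything falls off the work surface, if the arm or the gripper's body presses on something with over 40 N, if the wrist force passes 120 N, or if a joint passes its speed limit or range.

## Working session

There is one attempt and no reset: what is moved stays moved. The work goes in short steps, Python scripts to look and compute and a shell command to move; the robot and the scene stay as the last step left them, time stands still between calls to the robot, and variables do not carry over. Pictures are saved under pics/ and viewed, at most 13 in all, crops included, and the job is handed in when it is done.

```bash
ls; mkdir -p pics; cat > h.py <<'E'
import numpy as np, cv2, json
from scipy.spatial.transform import Rotation as R
from cell import r
def pose(f,s=None):
    if "eye" in f:
        a=np.array(f["attitude"],float)
        Rm=a if a.shape==(3,3) else R.from_quat(a).as_matrix()
        return Rm,np.array(f["eye"],float)
    s=s or r.read_state()
    T=np.array(f["tool_from_camera"]);Rt=R.from_quat(s["tool_rot"]).as_matrix()
    return Rt@T[:3,:3], Rt@T[:3,3]+np.array(s["eef_pos"])
def rays(f,px):
    K=np.array(f["camera_matrix"],float);px=np.atleast_2d(np.array(px,float))
    d=np.stack([(px[:,0]-K[0,2])/K[0,0],(px[:,1]-K[1,2])/K[1,1]],1);u=d.copy()
    for _ in range(10): u=d/(1+f["k1"]*(u**2).sum(1,keepdims=True))
    return np.c_[u,np.ones(len(u))]
def at_depth(f,px,z,P): return (rays(f,px)*np.reshape(z,(-1,1)))@P[0].T+P[1]
def cloud(f,P,mask=None):
    z=f["z_map"];m=(z>0) if mask is None else mask&(z>0)
    v,u=np.nonzero(m);return at_depth(f,np.c_[u,v],z[v,u],P),np.c_[u,v]
def on_plane(f,px,P,n,d):
    D=rays(f,px)@P[0].T;t=(d-P[1]@n)/(D@n);return P[1]+D*t[:,None]
def proj(f,X,P):
    c=(np.atleast_2d(X)-P[1])@P[0];u=c[:,:2]/c[:,2:];u=u*(1+f["k1"]*(u**2).sum(1,keepdims=True))
    K=np.array(f["camera_matrix"]);return u*[K[0,0],K[1,1]]+[K[0,2],K[1,2]]
def save(n,im): cv2.imwrite("pics/"+n+".png",cv2.cvtColor(im,cv2.COLOR_RGB2BGR))
E
python3 - <<'E'
from h import *
np.set_printoptions(precision=4,suppress=True)
for n in("scene","top"):
    f=r.grab_frame(n);P=pose(f);save(n+"0",f["color"]);print(n,P,f["camera_matrix"],f["k1"])
    for t in("hook","hook_crown","hook_bend","board","board_rivet","rack","stand","spare"):
        for m in r.mark_of(f,t)[:4]:
            u=np.array(m["pixel"]);i=np.clip(np.round(u).astype(int),0,[639,479]);z=f["z_map"][i[1],i[0]]
            print(t,u,round(m["confidence"],2),at_depth(f,u,z,P)[0])
s=r.read_state();print(s)
E
```

```text
pics
scene (array([[ 0.1815,  0.6937, -0.697 ],
       [ 0.9832, -0.1409,  0.1158],
       [-0.0179, -0.7064, -0.7076]]), array([ 1.1032, -0.1291,  0.7701])) [[457.7051   0.     332.2046]
 [  0.     457.7051 240.3446]
 [  0.       0.       1.    ]] -0.00018458863932992848
hook [493.8 216.3] 0.58 [0.581  0.2378 0.2421]
hook [253.2 246.6] 0.54 [ 0.3295 -0.1892  0.0015]
hook [420.7 235. ] 0.44 [0.5994 0.1021 0.2417]
hook_crown [503. 215.] 0.68 [0.5793 0.2557 0.2404]
hook_crown [262.2 253.8] 0.58 [ 0.3558 -0.1702  0.0002]
hook_crown [400.8 236. ] 0.47 [0.3631 0.1603 0.0003]
hook_bend [256.4 226.2] 0.75 [ 0.2565 -0.1774 -0.0023]
hook_bend [493.2 249.2] 0.66 [0.5778 0.2599 0.1534]
hook_bend [438.3 252.5] 0.59 [0.4327 0.229  0.0006]
board [246.5 286.8] 0.86 [ 0.5207 -0.202   0.086 ]
board [270.7 327.1] 0.57 [ 0.5729 -0.1678  0.0159]
board_rivet [253.3 285.6] 0.76 [ 0.5195 -0.1889  0.0851]
rack [503.6 212.6] 0.64 [0.5773 0.2568 0.244 ]
stand [436.4 313.4] 0.81 [0.5958 0.1661 0.0026]
spare [379.  249.3] 0.65 [0.619  0.0264 0.2435]
top (array([[ 0.0186, -0.9966,  0.0797],
       [-0.9998, -0.0
[... 857 characters left out ...]
0063]
board_rivet [385.1 254.6] 0.74 [ 0.5124 -0.1925  0.09  ]
rack [381.  255.6] 0.68 [ 0.5096 -0.1821  0.0948]
stand [239.5 222.9] 0.84 [0.5923 0.1727 0.0055]
spare [285.4 214.9] 0.45 [0.5864 0.041  0.2239]
{'clock': 0.9, 'joints': array([ 1.2229,  0.3588,  1.5104,  0.    ,  1.2725, -0.1151]), 'qvel': array([ 0.0007, -0.0002,  0.0007, -0.0009, -0.0004,  0.0004]), 'joint_efforts': array([  0.0005, -51.5313, -27.1132,   0.0676,   0.0241,  -0.    ]), 'eef_pos': array([0.1384, 0.5838, 0.4046]), 'tool_rot': array([ 0.1161,  0.9932, -0.    , -0.    ]), 'force': array([-0.4909,  0.1856,  0.8458]), 'moment': array([ 0.0193,  0.0021, -0.047 ]), 'finger_force': 0.0, 'finger_gap': 0.9981957921559079}
```

View pics/scene0.png

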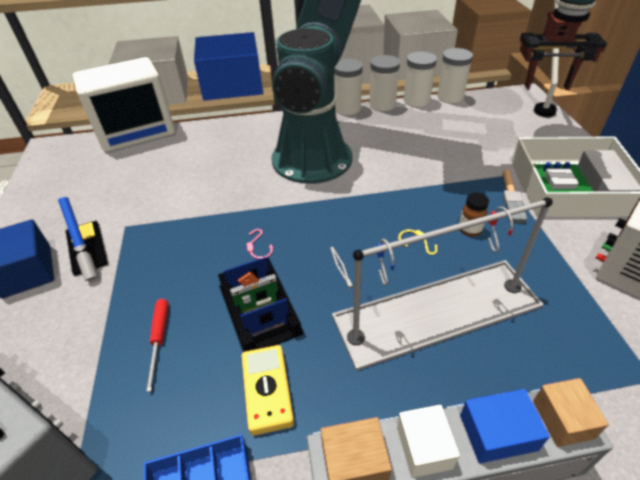

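View pics/top0.png

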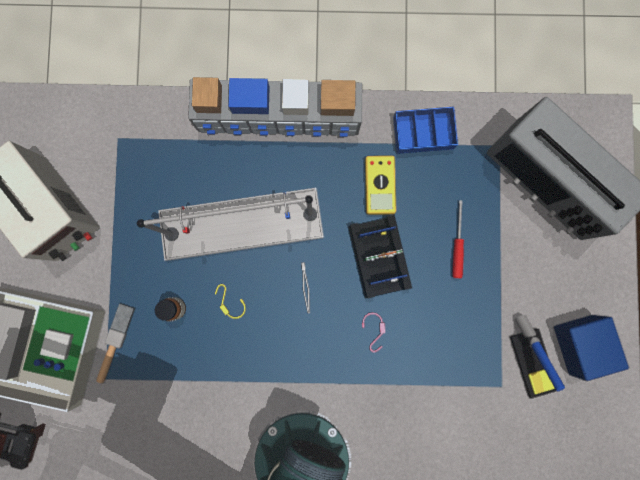

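The scene view shows the red hook on the rail's far end (~493,216), the spare at (385,250), the green board in the rack's middle slot (~255,290) with its orange eye, and pink and yellow decoys on the table. The top view agrees: red hook (187,228), green board (385,255).

```bash
python3 - <<'E'
from h import *
np.set_printoptions(precision=4,suppress=True)
for n in("scene","top"):
    f=r.grab_frame(n);P=pose(f);X,px=cloud(f,P);c=f["color"][px[:,1],px[:,0]].astype(int)
    m=(X[:,2]>.232)&(X[:,2]<.25)&(X[:,0]>.5)&(X[:,0]<.68)&(X[:,1]>-.05)&(X[:,1]<.42)
    p=X[m];k=np.polyfit(p[:,1],p[:,0],1);
    for _ in range(5):
        e=abs(np.polyval(k,p[:,1])-p[:,0]);q=p[e<.006];k=np.polyfit(q[:,1],q[:,0],1)
    print(n,"rail x=",k,len(q),q[:,1].min(),q[:,1].max(),np.percentile(q[:,2],[5,50,95]))
    red=(c[:,0]>110)&(c[:,0]>1.8*c[:,1])&(c[:,0]>1.8*c[:,2])&(X[:,0]>.45)&(X[:,1]>.15)&(X[:,1]<.35)
    print("red",red.sum(),X[red][:12],px[red].mean(0) if red.any() else 0)
    org=(c[:,0]>130)&(c[:,0]>1.5*c[:,1])&(c[:,0]>2*c[:,2])&(X[:,0]>.4)&(X[:,0]<.62)&(X[:,1]>-.26)&(X[:,1]<-.12)
    print("orange",org.sum(),X[org].mean(0) if org.any() else 0, X[org].min(0) if org.any() else 0,X[org].max(0) if org.any() else 0)
f=r.grab_frame("wrist");print(f["tool_from_camera"],f["camera_matrix"],f["k1"])
E
```

```text
scene rail x= [-0.1662  0.6215] 1249 -0.01624501284537043 0.3536181797464121 [0.2369 0.2422 0.2457]
red 21 [[0.5478 0.2549 0.22  ]
 [0.5481 0.2566 0.22  ]
 [0.5485 0.2583 0.2201]
 [0.5501 0.2539 0.2198]
 [0.5519 0.2546 0.2212]
 [0.5571 0.2559 0.2063]
 [0.5573 0.2577 0.2062]
 [0.5556 0.2556 0.2025]
 [0.5584 0.2556 0.2051]
 [0.5578 0.258  0.2041]
 [0.5568 0.2554 0.2012]
 [0.5579 0.2566 0.202 ]] [497.8571 222.4762]
orange 120 [ 0.5103 -0.1984  0.0962] [ 0.4547 -0.2208  0.0372] [ 0.5215 -0.1807  0.1185]
top rail x= [-0.165  0.618] 820 -0.016120829432593325 0.35270199758911425 [0.2405 0.245  0.2485]
red 20 [[0.597  0.2622 0.2256]
 [0.556  0.2567 0.224 ]
 [0.5563 0.2552 0.2215]
 [0.5538 0.2566 0.2244]
 [0.554  0.2549 0.2226]
 [0.5516 0.2564 0.2248]
 [0.5517 0.2544 0.2241]
 [0.5525 0.2542 0.2165]
 [0.55   0.2624 0.2178]
 [0.5497 0.2594 0.2212]
 [0.5498 0.2572 0.2213]
 [0.5496 0.2545 0.2234]] [185.05 228.8 ]
orange 9 [ 0.5151 -0.1987  0.1156] [ 0.5126 -0.2076  0.1084] [ 0.5173 -0.1906  0.1214]
[[-0.0009 -0.9551 -0.2963  0.0816]
 [ 1.     -0.0008 -0.0005 -0.0007]
 [ 0.0003 -0.2963  0.9551  0.02  ]
 [ 0.      0.      0.      1.    ]] [[406.2292   0.     314.3872]
 [  0.     406.2292 238.2689]
 [  0.       0.       1.    ]] -0.0702033531809946
```

```bash
cat >> h.py <<'E'
def to(grasp,ang=None,tool_is_grasp=True):
    "units for a move bringing grasp point (163 mm ahead) to grasp, tool-y heading ang (rad)"
    s=r.read_state();Rt=R.from_quat(s["tool_rot"]).as_matrix()
    d=Rt.T@(np.array(grasp)-Rt@[0,0,.163]-s["eef_pos"])/.5
    a=np.arctan2(Rt[1,1],Rt[0,1]);t=0 if ang is None else -((ang-a+np.pi)%(2*np.pi)-np.pi)/(np.pi/2)
    print("clock",s["clock"],"move",d.round(4),round(t,4),"heading",round(a,4),"F",s["force"].round(2),"gap",round(s["finger_gap"],3))
E
python3 -m handwheel '[-0.08,-0.03,-0.12,-0.1,-1, -0.16,-0.07,-0.13,-0.2,-1, -0.24,-0.1,-0.13,-0.252,-1, -0.32,-0.14,-0.13,-0.252,-1, -0.4,-0.17,-0.13,-0.252,-1]'
python3 -c "
from h import *
to([.553,.256,.30],np.pi/2+.164)"
```

```text
clock: 1.47
eef_pos: [0.2858, 0.4746, 0.4697]
tool_rot: [-0.083, 0.997, 0.001, 0.001]
force: [0.9, 0.4, -0.7]
finger_gap: 1.0
finger_force: 0.0
clock 1.4667 move [-0.4541 -0.5201  0.0134] 0.0015 heading 1.7372 F [ 0.87  0.43 -0.71] gap 1.0
```

```bash

python3 -m handwheel '[-0.05,-0.06,0,0,-1, -0.1,-0.12,0,0,-1, -0.15,-0.18,0,0,-1, -0.2,-0.23,0,0,-1, -0.25,-0.29,0,0,-1]'
python3 -c "
from h import *
to([.553,.256,.30],np.pi/2+.164)"
```

```text
clock: 1.88
eef_pos: [0.4329, 0.3516, 0.4687]
tool_rot: [-0.081, 0.997, 0.0, 0.0]
force: [0.1, 0.2, -1.1]
finger_gap: 1.0
finger_force: 0.0
clock 1.8833 move [-0.2058 -0.2279  0.0113] -0.0006 heading 1.7338 F [ 0.1   0.22 -1.13] gap 1.0
```

```bash

python3 -m handwheel '[-0.05,-0.06,0,0,-1, -0.1,-0.12,0,0,-1, -0.15,-0.17,0,0,-1, -0.19,-0.21,0,0,-1, -0.196,-0.22,0,0,-1]'
python3 - <<'E'
from h import *
np.set_printoptions(precision=4,suppress=True)
s=r.read_state();f=r.grab_frame("wrist");P=pose(f,s);save("w1",f["color"])
for t in("hook","hook_crown","hook_bend","hook_tip"):
    for m in r.mark_of(f,t)[:2]:
        u=np.array(m["pixel"]);i=np.clip(np.round(u).astype(int),0,[639,479]);z=f["z_map"][i[1],i[0]]
        print(t,u,round(m["confidence"],2),at_depth(f,u,z,P)[0])
X,px=cloud(f,P);c=f["color"][px[:,1],px[:,0]].astype(int)
red=(c[:,0]>90)&(c[:,0]>1.8*c[:,1])&(c[:,0]>1.8*c[:,2])&(X[:,2]>.17)&(X[:,2]<.26)
q=X[red];print(len(q),np.percentile(q,[2,50,98],axis=0),px[red].mean(0))
to([.553,.256,.30],np.pi/2+.164)
E
```

```text
clock: 2.3
eef_pos: [0.5499, 0.2574, 0.4682]
tool_rot: [-0.08, 0.997, -0.001, 0.001]
force: [-0.0, 0.1, 1.4]
finger_gap: 1.003
finger_force: 0.0
hook [296.   5.] 0.83 [0.3714 0.2091 0.0106]
hook [315.  249.7] 0.8 [0.5464 0.256  0.2206]
hook_crown [314.7 309.6] 0.81 [0.571  0.2598 0.2487]
hook_bend [299.   71.3] 0.86 [0.4316 0.2209 0.0045]
hook_bend [316.9 254.7] 0.79 [0.5488 0.2575 0.2221]
hook_tip [308.8  55.4] 0.95 [0.4152 0.2286 0.0074]
hook_tip [312.7 235.1] 0.91 [0.6029 0.2624 0.0039]
413 [[0.5443 0.2528 0.1995]
 [0.5462 0.2575 0.2208]
 [0.5971 0.2627 0.2235]] [316.7094 253.77  ]
clock 2.55 move [-0.0141 -0.0124  0.0107] -0.0 heading 1.7347 F [0.35 0.39 0.09] gap 1.001
```

View pics/w1.png

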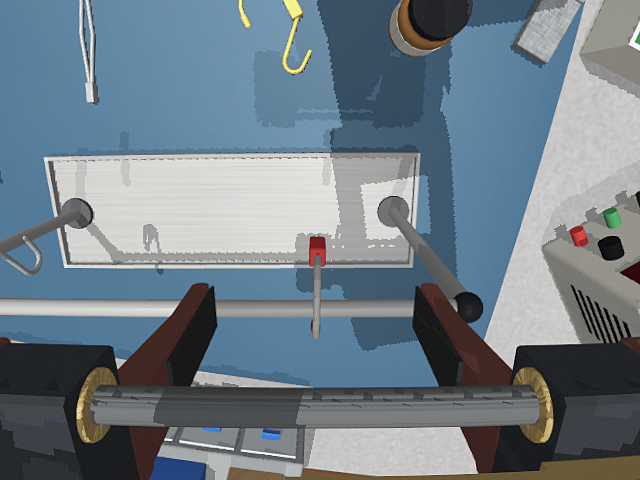

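The wrist view shows the red sleeve at (316,252), the hook wire running straight down the image (aligned with the tool), and the post's ball at (467,305) near the right finger.

```bash

python3 - <<'E'
from h import *
s=r.read_state();f=r.grab_frame("wrist");P=pose(f,s);X,px=cloud(f,P)
m=(abs(px[:,0]-467)<14)&(abs(px[:,1]-305)<14)&(X[:,2]>.15)
print(np.percentile(X[m],[2,50,98],axis=0))
to([.551,.2575,.213],np.pi/2+.12)
E
```

```text
[[0.52529143 0.30884495 0.22821373]
 [0.55386184 0.34582448 0.24525959]
 [0.55779568 0.35253426 0.31817427]]
clock 2.6 move [-0.0108 -0.0092  0.185 ] 0.0284 heading 1.7353 F [-0.44  0.45 -0.36] gap 1.0
```

```bash

python3 -m handwheel '[-0.0108,-0.009,0.03,0.028,-1, -0.0108,-0.009,0.08,0.028,-1, -0.0108,-0.009,0.13,0.028,-1, -0.0108,-0.009,0.17,0.028,-1, -0.0108,-0.009,0.185,0.028,-1]'
python3 -c "
from h import *
to([.551,.2575,.213],np.pi/2+.12)"
python3 -m handwheel '[0,0,0,0,0.5, 0,0,0,0,1, 0,0,0,0,1, 0,0,0,0,1, 0,0,0,0,1]'

```

```text
clock: 3.02
eef_pos: [0.5502, 0.2573, 0.3731]
tool_rot: [-0.06, 0.998, -0.001, -0.002]
force: [-0.4, -0.8, 0.1]
finger_gap: 0.999
finger_force: 0.0
clock 3.0167 move [-0.0032  0.0005 -0.0058] 0.0006 heading 1.6917 F [-0.38 -0.83  0.08] gap 0.999
clock: 3.43
eef_pos: [0.5527, 0.2568, 0.3773]
tool_rot: [-0.06, 0.998, 0.0, 0.001]
force: [0.4, 0.5, -0.2]
finger_gap: 0.659
finger_force: 0.0
```

```bash

python3 -m handwheel '[0,0,0,0,1, 0,0,0,0,1, 0,0,0,0,1, 0,0,0,0,1, 0,0,0,0,1]'
python3 -m handwheel '[0,0,0,0,1, 0,0,0,0,1, 0,0,0,0,1, 0,0,0,0,1, 0,0,0,0,1]'
python3 -c "
from h import *
to([.551,.2575,.213],np.pi/2+.12)"

```

```text
clock: 3.85
eef_pos: [0.5524, 0.2565, 0.3759]
tool_rot: [-0.059, 0.998, -0.0, -0.0]
force: [-0.2, -0.7, 0.2]
finger_gap: 0.28
finger_force: 0.0
clock: 4.27
eef_pos: [0.5524, 0.2566, 0.3759]
tool_rot: [-0.059, 0.998, -0.0, -0.0]
force: [-0.5, 0.7, -0.1]
finger_gap: 0.109
finger_force: 30.0
clock 4.2667 move [ 0.0025  0.0022 -0.0002] -0.0006 heading 1.6898 F [-0.53  0.68 -0.13] gap 0.109
```

```bash

python3 -m handwheel '[0,0,-0.04,0,1, 0,0,-0.1,0,1, 0,0,-0.16,0,1, 0,0,-0.21,0,1, 0,0,-0.23,0,1]'
python3 -m handwheel '[0.02,-0.03,0,0,1, 0.07,-0.09,0,0,1, 0.12,-0.15,0,0,1, 0.17,-0.21,0,0,1, 0.22,-0.27,0,0,1]'
python3 -c "
from h import *
to([.40,-.1,.29])"

```

```text
clock: 4.68
eef_pos: [0.5528, 0.2568, 0.4945]
tool_rot: [-0.06, 0.998, 0.001, 0.002]
force: [0.2, 1.2, -0.5]
finger_gap: 0.11
finger_force: 30.0
clock: 5.1
eef_pos: [0.4579, 0.1084, 0.4901]
tool_rot: [-0.06, 0.998, -0.0, -0.0]
force: [-0.7, -1.0, 0.4]
finger_gap: 0.114
finger_force: 30.0
clock 5.1 move [ 0.1644 -0.3998  0.0744] 0 heading 1.6907 F [-0.69 -0.97  0.36] gap 0.114
```

```bash

python3 -m handwheel '[0.03,-0.07,0,0,1, 0.06,-0.14,0,0,1, 0.09,-0.22,0.02,0,1, 0.12,-0.29,0.04,0,1, 0.14,-0.36,0.05,0,1]'
python3 -m handwheel '[0.01,-0.03,0.01,0,1, 0.01,-0.03,0.01,0,1, 0.01,-0.03,0.01,0,1, 0.01,-0.03,0.01,0,1, 0.01,-0.03,0.01,0,1]'
python3 - <<'E'
from h import *
np.set_printoptions(precision=4,suppress=True)
s=r.read_state();f=r.grab_frame("wrist");P=pose(f,s);save("w2",f["color"]);np.savez("w2",z=f["z_map"],c=f["color"],R=P[0],t=P[1])
for t in("board","board_rivet","hook","hook_bend","hook_tip"):
    for m in r.mark_of(f,t)[:3]:
        u=np.array(m["pixel"]);i=np.clip(np.round(u).astype(int),0,[639,479]);z=f["z_map"][i[1],i[0]]
        print(t,u,round(m["confidence"],2),at_depth(f,u,z,P)[0])
to([.40,-.1,.29])
E
```

```text
clock: 5.52
eef_pos: [0.4091, -0.079, 0.4646]
tool_rot: [-0.06, 0.998, 0.0, -0.001]
force: [0.4, 0.3, -0.4]
finger_gap: 0.107
finger_force: 30.0
clock: 5.93
eef_pos: [0.4081, -0.0921, 0.4611]
tool_rot: [-0.06, 0.998, 0.0, 0.0]
force: [0.1, 0.2, -0.2]
finger_gap: 0.11
finger_force: 30.0
board [219.2 271.2] 0.78 [ 0.5114 -0.1899  0.0115]
board [230.5 317.8] 0.76 [ 0.5678 -0.1733  0.0142]
board [205.8 219.8] 0.72 [ 0.453  -0.2079  0.0099]
board_rivet [206.5 297.6] 0.88 [ 0.5079 -0.1855  0.0869]
hook [224.4 107.7] 0.76 [ 0.3323 -0.1943  0.0107]
hook [313.2 314.4] 0.72 [ 0.4007 -0.0943  0.3008]
hook [582.8 189.6] 0.56 [0.3684 0.2015 0.0103]
hook_bend [579.3 245.2] 0.81 [0.4339 0.2245 0.0011]
hook_bend [248.1  44.4] 0.68 [ 0.2682 -0.1768  0.0006]
hook_bend [223.6 267.7] 0.68 [ 0.5083 -0.1859  0.0072]
hook_tip [313.5 259. ] 0.9 [ 0.398  -0.0946  0.2465]
hook_tip [588.9 229.7] 0.88 [0.4131 0.2265 0.0062]
hook_tip [228.8  58.8] 0.7 [ 0.2845 -0.194   0.0061]
clock 6.2333 move [ 0.0178 -0.0128  0.0162] 0 heading 1.691 F [ 0.04 -0.23 -0.09] gap 0.112
```

View pics/w2.png

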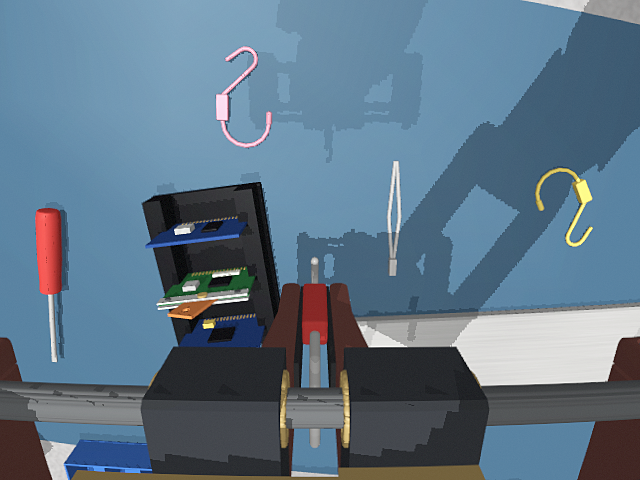

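The view shows the green board's orange eye at (190,310) with its hole around (187,312), and the hook held at (315,310) with its nose at (314,260). I'll fit the held hook's pose and the eye from depth.

```bash
python3 - <<'E'
from h import *
np.set_printoptions(precision=1,suppress=True,linewidth=150)
s=r.read_state();f=r.grab_frame("wrist");T=np.array(f["tool_from_camera"]);Pt=(T[:3,:3],T[:3,3])
X,px=cloud(f,Pt);c=f["color"][px[:,1],px[:,0]].astype(int)
m=(abs(X[:,1])<.007)&(X[:,2]>.10)&(X[:,2]<.25)&(abs(px[:,0]-314)<14)
# hook coords about grasp: hx=-tool x, hz=.163-tool z
h=np.c_[-X[:,0],X[:,1],.163-X[:,2]]*1000
for row in range(252,450,5):
    k=m&(px[:,1]==row)
    if k.any(): print(row,k.sum(),np.median(h[k],0),c[k].mean(0))
# eye
P=pose(f,s);W,_=cloud(f,P)
o=(c[:,0]>140)&(c[:,0]>1.4*c[:,1])&(c[:,1]>1.3*c[:,2])&(W[:,2]>.07)&(W[:,2]<.14)&(abs(W[:,1]+.2)<.05)&(abs(px[:,0]-190)<40)
q=W[o]*1000;print(len(q));u,sv,vt=np.linalg.svd(q-q.mean(0),full_matrices=False);print(q.mean(0),sv/np.sqrt(len(q)),vt*100,np.percentile(q,[2,98],axis=0))
im=cv2.resize(f["color"][270:350,140:260],None,fx=6,fy=6,interpolation=cv2.INTER_CUBIC);save("eye",im)
E
```

```text
257 2 [-10.8  -0.8 -53.4] [135.5 135.  135. ]
262 8 [ -8.8  -0.8 -51.6] [183.2 183.2 181.5]
267 8 [ -4.4  -0.8 -55.8] [115.1 116.  115.9]
272 8 [  0.9  -0.8 -62. ] [123.2 125.1 126. ]
277 8 [  5.5  -0.8 -66. ] [125.9 127.8 128.6]
282 7 [  8.8  -1.  -66.5] [132.1 135.7 135.3]
287 27 [-11.5  -1.  -14.4] [118.   36.3  34.4]
292 27 [-10.6  -1.  -11.2] [120.5  37.3  35.9]
297 27 [-10.1  -1.   -7.6] [122.3  37.9  36.4]
302 27 [-9.2 -1.  -4.8] [122.8  38.3  37.1]
307 27 [-8.6 -1.  -1.6] [124.4  38.4  36.5]
312 27 [-7.9 -1.   1.3] [126.8  38.6  37.1]
317 27 [-7.2 -1.   4. ] [129.   38.3  37.2]
322 26 [-6.5 -1.1  6.6] [153.8  48.1  45.7]
327 27 [-4.4 -1.   6.7] [154.3  46.8  45.1]
332 27 [-2.3 -1.   6.7] [138.5  67.2  65.4]
337 27 [ 0.3 -1.   6. ] [138.2  74.5  72.4]
342 27 [ 2.6 -1.   5.9] [129.3  71.9  69.9]
347 13 [-0.  -1.  13.5] [96.8 96.3 94.8]
352 14 [ 1.2 -1.1 14.9] [ 99.7 102.4 103.6]
357 12 [ 2.  -1.1 16.9] [118.9 119.8 119.8]
362 13 [ 3.6 -0.9 17.7] [121.1 124.1 125.6]
367 13 [ 4.5 -0.9 19.4] [126.1 127.8 128.5]
372 13 [ 5.8 -1.  20.5] [124.9 128.2 129.5]
377 12 [ 6.9 -0.8 21.9] [124.8 127.3 128. ]
382 12 [ 8.1 -0.8 23.1] [125.5 127.  127.1]
432 12 [26.5 -0.8 27.3] [147.9 150.1 150.8]
437 11 [29.7 -1.  26.3] [147.5 148.5 148.3]
442 10 [33.6 -0.8 24.7] [151.8 151.  148.8]
447 6 [37.1 -0.8 23.6] [141.5 150.  158.2]
450
[ 512.5 -196.   103.5] [10.1  7.8  0.9] [[ 22.4 -87.   43.9]
 [ -7.7  43.3  89.8]
 [ 97.2  23.5  -3. ]] [[ 508.4 -213.2   89.1]
 [ 517.9 -179.6  118.7]]
```

View pics/eye.png

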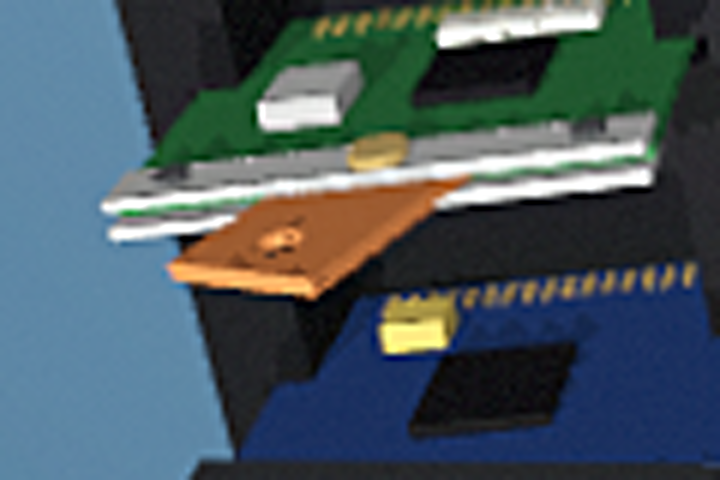

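Hole visible at about (186.7,309.7), rivet at (203,295). The held hook is pitched about 0.23 rad, which makes the leg too steep for the hole. I'll straighten it by pressing the bend gently on the free table below, after fixing the eye geometry from this view.

```bash
python3 - <<'E'
from h import *
np.set_printoptions(precision=2,suppress=True,linewidth=150)
s=r.read_state();f=r.grab_frame("wrist");P=pose(f,s);W,px=cloud(f,P);W=W*1000;c=f["color"][px[:,1],px[:,0]].astype(int)
reg=(px[:,0]>155)&(px[:,0]<265)&(px[:,1]<335)&(px[:,1]>262)
bright=reg&(c.min(1)>140)&(W[:,2]>78)&(W[:,2]<95)&(abs(W[:,0]-512)<20)
b=W[bright];k=np.polyfit(b[:,1],b[:,0],1);print("bar",len(b),k,np.percentile(b,[3,50,97],axis=0))
o=reg&(c[:,0]>120)&(c[:,0]>1.4*c[:,1])&(c[:,1]>1.3*c[:,2])&(W[:,2]>85)
q=W[o];g=q[:,2]<113
A=np.c_[q[:,1:],np.ones(len(q))];co=np.linalg.lstsq(A,q[:,0],rcond=None)[0]
for _ in range(6):
    e=q[:,0]-A@co;gg=abs(e)<1.0;co=np.linalg.lstsq(A[gg],q[gg,0],rcond=None)[0]
print("plate x=a y+b z+c",co,gg.sum())
n=np.array([1,-co[0],-co[1]]);
H=on_plane(f,[[186.7,309.7],[203,295.3]],P,n,co[2]/1000)*1000;print("hole,rivet",H)
fp=q[gg];print("extent",np.percentile(fp,[1,50,99],axis=0));top=q[q[:,2]>115];print("top",len(top),np.percentile(top,[2,50,98],axis=0))
# face silhouettes in board plane: along (y dir) and z
yv=fp[:,1]/np.cos(np.arctan(co[0]));
for z0 in range(88,120,4):
    w=yv[abs(fp[:,2]-z0)<1.5]
    if len(w):print(z0,w.min(),w.max())
E
python3 -m handwheel '[0,0,0.05,0,1, 0,0,0.12,0,1, 0,0,0.2,0,1, 0,0,0.27,0,1, 0,0,0.33,0,1]'
python3 -m handwheel '[0,0,0.04,0,1, 0,0,0.07,0,1, 0,0,0.09,0,1, 0,0,0.1,0,1, 0,0,0.1,0,1]'
```

```text
bar 453 [ -0.24 465.01] [[ 499.26 -231.25   79.15]
 [ 508.93 -182.54   87.27]
 [ 523.71 -148.33   89.01]]
plate x=a y+b z+c [ -0.25   0.01 461.94] 366
hole,rivet [[ 513.06 -199.91  105.19]
 [ 510.91 -192.23   76.59]]
extent [[ 507.78 -214.33   89.69]
 [ 511.96 -195.91  102.19]
 [ 517.14 -179.48  118.2 ]]
top 42 [[ 510.32 -200.95  115.14]
 [ 512.41 -192.2   117.24]
 [ 515.58 -189.09  119.75]]
88 -213.90432751930095 -184.02267938647742
92 -215.38368254267314 -184.438084810825
96 -215.71460254763437 -186.32264972110337
100 -220.60205662983344 -187.3931601222557
104 -220.6166765701029 -189.9264880241606
108 -222.332084390385 -192.12281061073057
112 -218.11120438744695 -192.8427181448418
116 -210.47232926303946 -194.4810960886352
clock: 6.75
eef_pos: [0.4074, -0.0928, 0.2943]
tool_rot: [-0.06, 0.998, 0.0, -0.0]
force: [-0.6, 0.1, -0.3]
finger_gap: 0.109
finger_force: 30.0
clock: 7.17
eef_pos: [0.4077, -0.093, 0.2452]
tool_rot: [-0.06, 0.998, 0.0, -0.001]
force: [-0.6, 0.1, -0.2]
finger_gap: 0.107
finger_force: 30.0
```

```bash

python3 -m handwheel '[0,0,0.008,0,1, 0,0,0.014,0,1, 0,0,0.018,0,1, 0,0,0.02,0,1, 0,0,0.02,0,1]'
python3 -m handwheel '[0,0,0.002,0,1, 0,0,0.004,0,1, 0,0,0.006,0,1, 0,0,0.006,0,1, 0,0,0.006,0,1]'
python3 - <<'E'
from h import *
print(r.read_state()["force"])
E
```

```text
clock: 7.58
eef_pos: [0.4079, -0.0931, 0.2361]
tool_rot: [-0.059, 0.998, -0.0, 0.0]
force: [-0.1, 0.2, -0.1]
finger_gap: 0.111
finger_force: 30.0
clock: 8.0
eef_pos: [0.408, -0.0931, 0.2331]
tool_rot: [-0.06, 0.998, -0.0, 0.0]
force: [-0.8, -0.8, 2.1]
finger_gap: 0.111
finger_force: 30.0
[-0.79852459 -0.81578969  2.1017208 ]
```

```bash

python3 -m handwheel '[0,0,0.002,0,1, 0,0,0.004,0,1, 0,0,0.004,0,1, 0,0,0.004,0,1, 0,0,0.004,0,1]'
python3 -m handwheel '[0,0,0.002,0,1, 0,0,0.004,0,1, 0,0,0.004,0,1, 0,0,0.004,0,1, 0,0,0.004,0,1]'
```

```text
clock: 8.42
eef_pos: [0.408, -0.0932, 0.2324]
tool_rot: [-0.06, 0.998, -0.0, 0.0]
force: [-4.0, 1.4, 26.1]
finger_gap: 0.11
finger_force: 30.0
clock: 8.83
eef_pos: [0.4082, -0.0932, 0.2311]
tool_rot: [-0.06, 0.998, -0.001, 0.001]
force: [-5.9, 1.4, 37.8]
finger_gap: 0.112
finger_force: 30.0
```

```bash
cat > hookfit.py <<'E'
from h import *
np.set_printoptions(precision=1,suppress=True,linewidth=150)
f=r.grab_frame("wrist");T=np.array(f["tool_from_camera"])
X,px=cloud(f,(T[:3,:3],T[:3,3]));c=f["color"][px[:,1],px[:,0]].astype(int)
h=np.c_[-X[:,0],X[:,1],.163-X[:,2]]*1000
red=(c[:,0]>90)&(c[:,0]>2*c[:,1])&(abs(X[:,1])<.01)&(abs(h[:,2])<25)&(abs(h[:,0])<25)
p=h[red];v=np.unique(px[red][:,1]);rows=np.array([np.median(p[px[red][:,1]==k],0) for k in v])
ft=rows[3:14];k=np.polyfit(ft[:,2],ft[:,0],1);print("tilt",np.arctan(k[0]).round(3),"y",np.median(p[:,1]).round(2),"yaw",0)
print("rows",v[0],v[-1]);print(rows[::4])
m=(abs(h[:,1])<7)&(h[:,2]<-30)&(h[:,2]>-85)&(abs(px[:,0]-314)<14)&(abs(h[:,0])<45)&~red
for row in range(236,300,4):
    q=m&(px[:,1]==row)
    if q.any():print(row,q.sum(),np.median(h[q],0))
for t in("hook_tip","hook"):
    for d in r.mark_of(f,t)[:3]: print(t,d["pixel"],round(d["confidence"],2))
E
python3 hookfit.py
```

```text
tilt 0.224 y -0.58 yaw 0
rows 284 344
[[-12.5  -0.5 -15.3]
 [-11.7  -0.8 -12.9]
 [-11.1  -0.8 -10.1]
 [-10.5  -1.   -7.6]
 [-10.1  -0.8  -4.8]
 [ -9.5  -0.8  -2.5]
 [ -8.9  -0.6  -0.1]
 [ -8.1  -0.8   1.7]
 [ -7.8  -0.8   4.4]
 [ -7.4  -0.8   6.7]
 [ -6.6  -0.8   8.2]
 [ -4.7  -0.8   7.9]
 [ -2.7  -0.8   7.4]
 [ -0.7  -0.8   6.9]
 [  1.4   1.3   6.3]
 [  3.5  -1.    5.9]]
236 25 [-17.8  -0.5 -67.4]
240 25 [-15.7  -0.5 -67. ]
244 25 [-13.4  -0.5 -67.2]
248 24 [-11.1  -0.2 -67.2]
252 24 [ -8.7  -0.2 -67.3]
256 23 [ -6.4  -0.5 -67.3]
260 24 [ -4.2  -0.2 -66.9]
264 24 [ -1.9  -0.2 -66.8]
268 24 [  0.5  -0.2 -66.8]
272 24 [  2.9  -0.2 -66.8]
276 24 [  5.3  -0.2 -67. ]
280 24 [  7.6  -0.2 -66.7]
284 4 [ 10.6   5.4 -67.9]
hook_tip [312.3, 257.8] 0.62
hook_tip [311.6, 311.7] 0.29
hook [311.0, 312.7] 0.84
hook [121.2, 98.9] 0.65
```

The grip is stiff: 38 N didn't turn it. I'll use the rail instead, where pressing the crown down on it has a longer lever.

```bash

python3 -m handwheel '[0,0,-0.05,0,1, 0,0,-0.13,0,1, 0,0,-0.21,0,1, 0,0,-0.29,0,1, 0,0,-0.36,0,1]'
python3 -m handwheel '[-0.02,0.03,-0.07,0,1, -0.06,0.09,-0.14,0,1, -0.1,0.17,-0.18,0,1, -0.14,0.24,-0.18,0,1, -0.18,0.31,-0.18,0,1]'
python3 -c "
from h import *
to([.50,.15,.335],np.pi/2+.16);to([.50,.15,.282],np.pi/2+.16);to([.5667,.157,.282],np.pi/2+.16)"

```

```text
clock: 9.4
eef_pos: [0.4075, -0.0929, 0.4115]
tool_rot: [-0.059, 0.998, -0.0, 0.0]
force: [0.9, -0.8, -0.7]
finger_gap: 0.109
finger_force: 30.0
clock: 9.82
eef_pos: [0.4749, 0.0625, 0.5009]
tool_rot: [-0.059, 0.998, -0.0, 0.002]
force: [0.9, -0.3, -0.3]
finger_gap: 0.114
finger_force: 30.0
clock 9.8167 move [-0.0689  0.1681  0.006 ] -0.0268 heading 1.6887 F [ 0.94 -0.32 -0.3 ] gap 0.114
clock 9.8167 move [-0.0684  0.1682  0.112 ] -0.0268 heading 1.6887 F [ 0.94 -0.32 -0.3 ] gap 0.114
clock 9.8167 move [-0.2026  0.1664  0.1126] -0.0268 heading 1.6887 F [ 0.94 -0.32 -0.3 ] gap 0.114
```

```bash

python3 -m handwheel '[-0.02,0.05,0,-0.02,1, -0.04,0.11,0.01,-0.027,1, -0.06,0.15,0.04,-0.027,1, -0.068,0.164,0.08,-0.027,1, -0.068,0.164,0.105,-0.027,1]'
python3 -c "
from h import *
to([.5667,.157,.282],np.pi/2+.16)"

```

```text
clock: 10.23
eef_pos: [0.4985, 0.1485, 0.4443]
tool_rot: [-0.082, 0.997, 0.0, -0.001]
force: [-0.2, 0.2, -0.6]
finger_gap: 0.11
finger_force: 30.0
clock 10.2333 move [-0.1378 -0.0057 -0.0016] 0.0026 heading 1.7348 F [-0.18  0.24 -0.63] gap 0.11
```

```bash

python3 -m handwheel '[-0.03,-0.002,0,0,1, -0.07,-0.004,0,0,1, -0.11,-0.005,0,0,1, -0.134,-0.005,0,0,1, -0.138,-0.005,0,0,1]'
python3 -m handwheel '[0,0,0.02,0,1, 0,0,0.05,0,1, 0,0,0.08,0,1, 0,0,0.1,0,1, 0,0,0.105,0,1]'
python3 -m handwheel '[0,0,0.004,0,1, 0,0,0.008,0,1, 0,0,0.012,0,1, 0,0,0.014,0,1, 0,0,0.014,0,1]'

```

```text
clock: 10.65
eef_pos: [0.5687, 0.1553, 0.4455]
tool_rot: [-0.081, 0.997, -0.0, 0.0]
force: [0.3, -0.0, -0.1]
finger_gap: 0.115
finger_force: 30.0
clock: 11.07
eef_pos: [0.5652, 0.1548, 0.3911]
tool_rot: [-0.081, 0.997, -0.0, -0.002]
force: [-0.7, -0.5, 0.1]
finger_gap: 0.112
finger_force: 30.0
clock: 11.48
eef_pos: [0.567, 0.1552, 0.3869]
tool_rot: [-0.081, 0.997, -0.0, 0.0]
force: [-0.4, -0.4, -0.3]
finger_gap: 0.11
finger_force: 30.0
```

```bash

python3 -m handwheel '[0,0,0.003,0,1, 0,0,0.006,0,1, 0,0,0.008,0,1, 0,0,0.008,0,1, 0,0,0.008,0,1]'
python3 -m handwheel '[0,0,0.002,0,1, 0,0,0.004,0,1, 0,0,0.004,0,1, 0,0,0.004,0,1, 0,0,0.004,0,1]'

```

```text
clock: 11.9
eef_pos: [0.5671, 0.1551, 0.383]
tool_rot: [-0.081, 0.997, -0.0, 0.0]
force: [-0.6, 0.4, 3.1]
finger_gap: 0.108
finger_force: 30.0
clock: 12.32
eef_pos: [0.5674, 0.1552, 0.382]
tool_rot: [-0.081, 0.997, 0.0, 0.001]
force: [-2.3, 0.4, 8.9]
finger_gap: 0.112
finger_force: 30.0
```

```bash

python3 -m handwheel '[0,0,0.002,0,1, 0,0,0.004,0,1, 0,0,0.006,0,1, 0,0,0.006,0,1, 0,0,0.006,0,1]'
python3 -m handwheel '[0,0,0.002,0,1, 0,0,0.004,0,1, 0,0,0.006,0,1, 0,0,0.006,0,1, 0,0,0.006,0,1]'
python3 hookfit.py | head -3

```

```text
clock: 12.73
eef_pos: [0.5683, 0.1553, 0.3799]
tool_rot: [-0.081, 0.997, 0.0, 0.003]
force: [-0.1, -1.0, 11.8]
finger_gap: 0.111
finger_force: 30.0
clock: 13.15
eef_pos: [0.569, 0.1554, 0.3777]
tool_rot: [-0.081, 0.997, 0.0, 0.004]
force: [0.2, 0.9, 15.1]
finger_gap: 0.108
finger_force: 30.0
tilt 0.107 y -0.94 yaw 0
rows 289 346
[[-10.4  -0.8 -14.8]
```

```bash

python3 -m handwheel '[0,0,0.002,0,1, 0,0,0.004,0,1, 0,0,0.006,0,1, 0,0,0.008,0,1, 0,0,0.008,0,1]'
python3 hookfit.py

```

```text
clock: 13.72
eef_pos: [0.57, 0.1556, 0.3748]
tool_rot: [-0.081, 0.997, 0.0, 0.006]
force: [3.3, 0.4, 17.7]
finger_gap: 0.11
finger_force: 30.0
tilt 0.053 y -0.58 yaw 0
rows 293 348
[[ -8.9  -1.  -14. ]
 [ -8.8  -1.  -10.4]
 [ -8.6  -0.8  -7. ]
 [ -8.4  -0.8  -3.8]
 [ -8.4  -0.8  -0.3]
 [ -8.3  -0.8   2.8]
 [ -8.1  -0.9   5.5]
 [ -8.   -0.9   8.6]
 [ -7.3  -0.8  10.2]
 [ -5.7  -0.8  10.4]
 [ -3.8  -0.8  10. ]
 [ -1.9   1.3   9.6]
 [ -0.4   1.3  10. ]
 [  1.3   1.2  10. ]]
280 8 [ -0.2  -0.8 -48.5]
284 8 [  2.2  -0.8 -48.7]
288 8 [  5.6  -0.8 -51.5]
292 8 [  8.9  -0.8 -53.7]
hook_tip [439.4, 25.9] 0.95
hook_tip [311.4, 278.7] 0.93
hook [312.0, 319.7] 0.61
```

```bash

python3 -m handwheel '[0,0,0.002,0,1, 0,0,0.004,0,1, 0,0,0.005,0,1, 0,0,0.005,0,1, 0,0,0.005,0,1]'
python3 -m handwheel '[0,0,-0.02,0,1, 0,0,-0.05,0,1, 0,0,-0.08,0,1, 0,0,-0.11,0,1, 0,0,-0.13,0,1]'
python3 hookfit.py
python3 -c "
from h import *
to([.50,.15,.282],np.pi/2+.245);to([.50,.15,.335],np.pi/2+.245)"

```

```text
clock: 14.28
eef_pos: [0.5705, 0.1557, 0.373]
tool_rot: [-0.081, 0.997, 0.0, 0.007]
force: [3.5, 1.4, 21.4]
finger_gap: 0.108
finger_force: 30.0
clock: 14.7
eef_pos: [0.5668, 0.1551, 0.4341]
tool_rot: [-0.081, 0.997, -0.0, -0.0]
force: [0.4, -0.5, -10.7]
finger_gap: 0.11
finger_force: 30.0
tilt 0.015 y -0.58 yaw 0
rows 295 350
[[ -7.9  -0.8 -14.1]
 [ -8.1  -1.  -10. ]
 [ -8.1  -0.8  -6.3]
 [ -7.9  -0.6  -3. ]
 [ -7.8  -0.8   0.1]
 [ -7.9  -0.9   3.6]
 [ -7.9  -0.8   6.7]
 [ -7.9  -0.8   9.8]
 [ -6.9  -0.8  10.9]
 [ -5.1  -0.8  10.8]
 [ -3.5  -0.8  10.9]
 [ -1.8   1.3  10.8]
 [ -0.    1.3  10.8]
 [  1.8   1.2  10.7]]
284 8 [  1.8  -0.8 -47.9]
288 8 [  4.3  -0.8 -48.4]
292 8 [  7.6  -0.8 -50.9]
hook_tip [421.3, 49.6] 0.93
hook_tip [314.8, 281.6] 0.75
hook [309.9, 319.8] 0.87
clock 14.85 move [ 0.1336  0.0115 -0.0238] -0.0531 heading 1.7323 F [-0.96  0.21 -0.06] gap 0.108
clock 14.85 move [ 0.1336  0.0114 -0.1298] -0.0531 heading 1.7323 F [-0.96  0.21 -0.06] gap 0.108
```

```bash

python3 -m handwheel '[0.02,0,0,0,1, 0.05,0.003,-0.005,0,1, 0.09,0.006,-0.02,-0.02,1, 0.12,0.01,-0.05,-0.04,1, 0.134,0.011,-0.08,-0.053,1]'
python3 -m handwheel '[0.01,-0.03,-0.03,0,1, 0.01,-0.08,-0.05,0,1, 0.01,-0.15,-0.06,0,1, 0.01,-0.23,-0.06,0,1, 0.01,-0.3,-0.06,0,1]'
python3 -c "
from h import *
to([.5354,-.1937,.31],np.pi/2+.245)"

```

```text
clock: 15.27
eef_pos: [0.497, 0.1495, 0.4716]
tool_rot: [-0.123, 0.992, -0.0, -0.003]
force: [0.3, -0.8, -0.0]
finger_gap: 0.112
finger_force: 30.0
clock: 15.68
eef_pos: [0.5309, 0.0015, 0.5028]
tool_rot: [-0.123, 0.992, -0.0, -0.0]
force: [-0.5, -0.7, 0.6]
finger_gap: 0.112
finger_force: 30.0
clock 15.6833 move [ 0.0863 -0.3807  0.0597] 0.0004 heading 1.8165 F [-0.54 -0.7   0.6 ] gap 0.112
```

```bash

python3 -m handwheel '[0.02,-0.07,0,0,1, 0.04,-0.15,0,0,1, 0.06,-0.23,0,0,1, 0.075,-0.31,0.01,0,1, 0.085,-0.36,0.03,0,1]'
python3 -m handwheel '[0,-0.01,0.04,0,1, 0,-0.01,0.1,0,1, 0,-0.01,0.16,0,1, 0,-0.01,0.21,0,1, 0,-0.01,0.23,0,1]'
python3 -c "
from h import *
to([.5354,-.1937,.166],np.pi/2+.245)"

```

```text
clock: 16.1
eef_pos: [0.5333, -0.1854, 0.488]
tool_rot: [-0.121, 0.993, -0.001, 0.0]
force: [0.6, 0.0, 0.2]
finger_gap: 0.111
finger_force: 30.0
clock: 16.52
eef_pos: [0.5328, -0.186, 0.3686]
tool_rot: [-0.122, 0.993, 0.002, -0.003]
force: [-0.2, 0.3, 0.3]
finger_gap: 0.114
finger_force: 30.0
clock 16.5167 move [-0.0036 -0.0182  0.0791] -0.0005 heading 1.8151 F [-0.17  0.3   0.32] gap 0.114
```

```bash

python3 -m handwheel '[-0.003,-0.015,0.02,0,1, -0.003,-0.018,0.05,0,1, -0.003,-0.018,0.07,0,1, -0.003,-0.018,0.078,0,1, -0.003,-0.018,0.078,0,1]'
python3 - <<'E'
from h import *
np.set_printoptions(precision=2,suppress=True,linewidth=150)
s=r.read_state();f=r.grab_frame("wrist");save("w3",f["color"][150:390,190:440].repeat(2,0).repeat(2,1))
T=np.array(f["tool_from_camera"]);X,px=cloud(f,(T[:3,:3],T[:3,3]));c=f["color"][px[:,1],px[:,0]].astype(int)
h=np.c_[-X[:,0],X[:,1],.163-X[:,2]]*1000
o=(c[:,0]>110)&(c[:,0]>1.4*c[:,1])&(c[:,1]>1.3*c[:,2])&(h[:,2]<-30)&(h[:,2]>-85)&(abs(h[:,0]+20)<20)
q=h[o];print(len(q),np.percentile(q,[2,50,98],axis=0),px[o].min(0),px[o].max(0))
for z0 in range(-76,-42,4):
    w=q[abs(q[:,2]-z0)<1.5]
    if len(w):print(z0,len(w),"y",w[:,1].min(),w[:,1].max(),"x",np.median(w[:,0]))
m=(abs(h[:,1]+.8)<4)&(h[:,2]<-40)&(h[:,2]>-66)&(h[:,0]>-3)&(h[:,0]<30)
for row in range(270,300,2):
    k=m&(px[:,1]==row)
    if k.any():print(row,k.sum(),px[k][:,0].min(),px[k][:,0].max(),np.median(h[k],0))
for t in("hook_tip","board_rivet"):
    for d in r.mark_of(f,t)[:2]:print(t,d)
to([.5354,-.1937,.166],np.pi/2+.245)
E
```

```text
clock: 16.93
eef_pos: [0.5385, -0.1951, 0.3336]
tool_rot: [-0.122, 0.993, 0.0, -0.0]
force: [0.2, 0.5, -0.3]
finger_gap: 0.111
finger_force: 30.0
848 [[-25.66 -12.11 -82.74]
 [-25.27   6.17 -68.35]
 [-22.51  22.1  -53.  ]] [287 216] [358 237]
-76 81 y -9.315706076300112 21.42448759307173 x -25.347318481749788
-72 93 y -9.781769432623863 19.965350741778238 x -25.347609925481546
-68 112 y -11.800564306710319 17.954184453908493 x -25.235599980919602
-64 79 y -14.125486843988373 16.55607632348311 x -25.293882316553052
-60 88 y -15.124468989581636 14.740972445610229 x -25.32003068836172
-56 70 y -5.076792868644564 13.382734857030048 x -25.28084871776163
-52 28 y 5.040466366658214 11.132590130151637 x -24.932650868880483
280 4 313 316 [ -0.15  -0.74 -48.69]
282 8 311 318 [  0.54  -0.74 -47.71]
284 8 311 318 [  1.36  -0.74 -47.05]
286 8 311 318 [  2.91  -0.74 -48.07]
288 8 311 318 [  4.48  -0.75 -49.07]
290 8 311 318 [  6.18  -0.75 -50.33]
292 8 311 318 [  7.88  -0.75 -51.56]
294 8 311 318 [  9.96  -0.75 -53.53]
hook_tip {'pixel': [314.9, 281.9], 'confidence': 0.58}
board_rivet {'pixel': [336.1, 215.5], 'confidence': 0.58}
clock 17.0833 move [0.01 0.01 0.01] -0.0001 heading 1.8157 F [-0.17  0.14  0.96] gap 0.109
```

View pics/w3.png

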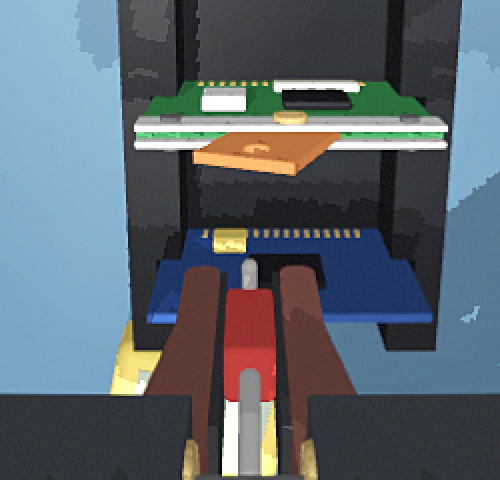

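The crop shows the orange eye at (265,150) in the crop, hole at about (257,149) → full-image (318.5,224.5), and the nose at (249,265) → (314.5,282). The geometry agrees: hole relative to the tool is about (-23.8, +1.5, -64.4) mm, the nose (1.7, -0.75, -48).

```bash

python3 -m handwheel '[0.01,0.0045,0,0,1, 0.02,0.0045,0.005,0,1, 0.03,0.0045,0.015,0,1, 0.035,0.0045,0.03,0,1, 0.035,0.0045,0.042,0,1]'
cat > eyefit.py <<'E'
from h import *
np.set_printoptions(precision=2,suppress=True,linewidth=150)
s=r.read_state();f=r.grab_frame("wrist")
T=np.array(f["tool_from_camera"]);X,px=cloud(f,(T[:3,:3],T[:3,3]));c=f["color"][px[:,1],px[:,0]].astype(int)
h=np.c_[-X[:,0],X[:,1],.163-X[:,2]]*1000
o=(c[:,0]>100)&(c[:,0]>1.4*c[:,1])&(c[:,1]>1.3*c[:,2])&(h[:,2]<-30)&(h[:,2]>-100)&(abs(h[:,0]+16)<22)&(abs(h[:,1])<30)
q=h[o];print(len(q),np.percentile(q,[2,50,98],axis=0))
C=[]
for z0 in np.arange(-90,-40,3):
    w=q[abs(q[:,2]-z0)<1.5]
    if len(w)>15:print(z0,len(w),"y",np.percentile(w[:,1],[2,98]),"x",np.median(w[:,0]))
hi=q[q[:,2]>q[:,2].max()-1.5];print("top",hi.mean(0),len(hi))
m=(abs(h[:,1]+.8)<4)&(h[:,2]<-40)&(h[:,2]>-66)&(h[:,0]>-6)&(h[:,0]<15)
for row in range(276,296,3):
    k=m&(px[:,1]==row)
    if k.any():print(row,k.sum(),np.median(h[k],0))
print(s["eef_pos"]*1000,s["force"])
import sys
if len(sys.argv)>1: save(sys.argv[1],cv2.resize(f["color"][200:320,240:400],None,fx=4,fy=4,interpolation=cv2.INTER_CUBIC))
E
python3 eyefit.py e4
```

```text
clock: 17.5
eef_pos: [0.5201, -0.1972, 0.3124]
tool_rot: [-0.122, 0.993, 0.0, -0.0]
force: [0.2, -0.4, 0.1]
finger_gap: 0.109
finger_force: 30.0
1513 [[ -7.43 -14.8  -61.34]
 [ -6.87   1.66 -45.47]
 [ -4.29  19.12 -31.35]]
-63 24 y [-8.27 22.27] x -6.6097866753331775
-60 113 y [-8.28 20.87] x -6.938185072682387
-57 129 y [-9.64 19.62] x -6.926486446583849
-54 138 y [-11.37  18.27] x -6.903085714229346
-51 124 y [-12.02  16.99] x -6.931845809977286
-48 174 y [-13.88  15.71] x -6.850175921271615
-45 124 y [-14.89  14.51] x -6.9832508409458445
-42 124 y [-16.46  13.32] x -6.944416756087167
top [ -6.09   5.65 -30.91] 39
285 3 [  2.41  -2.02 -48.19]
288 8 [  4.57  -0.75 -49.26]
291 8 [  6.99  -0.75 -50.85]
294 8 [  9.84  -0.75 -53.29]
[ 520.12 -197.21  312.37] [ 0.21 -0.43  0.15]
```

View pics/e4.png

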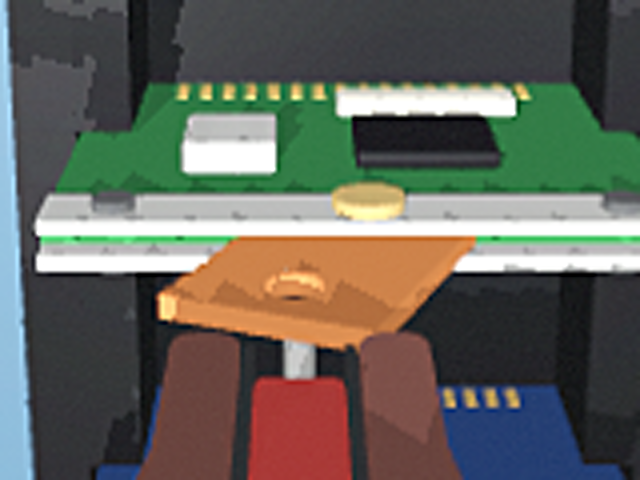

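Nose now hides right behind the plate; hole at crop (296,285) → (314,271), in line with the hook wire's columns (311–318). Ready to feel in along the 35° leg.

```bash

python3 -m handwheel '[0.002,0,-0.0025,0,1, 0.004,0,-0.004,0,1, 0.006,0,-0.0053,0,1, 0.008,0,-0.0066,0,1, 0.008,0,-0.0066,0,1]'
python3 eyefit.py
```

```text
clock: 17.97
eef_pos: [0.5173, -0.1983, 0.3168]
tool_rot: [-0.122, 0.993, -0.0, 0.0]
force: [-0.3, 1.1, 0.3]
finger_gap: 0.112
finger_force: 30.0
1447 [[ -4.67 -14.45 -65.63]
 [ -4.13   1.73 -50.3 ]
 [ -1.48  19.47 -35.91]]
-66 61 y [-7.44 22.15] x -4.168400169870148
-63 128 y [-9.36 20.71] x -4.18932974290704
-60 116 y [-10.46  19.72] x -4.2148974989971375
-57 132 y [-11.52  18.59] x -4.231879801089293
-54 135 y [-12.39  17.3 ] x -4.170608691371938
-51 178 y [-13.56  16.06] x -4.05903238040673
-48 121 y [-15.46  14.78] x -4.235495248032281
-45 145 y [-16.17  13.59] x -4.1166308574206445
-42 189 y [-13.41  11.86] x -4.032793944758625
top [ -3.88   5.79 -35.27] 25
276 11 [ -4.28   0.5  -44.06]
279 14 [ -4.11  -0.98 -40.64]
282 2 [ -2.75  -4.16 -40.12]
285 1 [ -1.17  -3.44 -40.07]
288 7 [  4.69  -0.49 -49.54]
291 8 [  7.19  -0.75 -51.3 ]
294 8 [  9.74  -0.75 -53.08]
[ 517.3  -198.27  316.82] [-0.3   1.14  0.3 ]
```

```bash

python3 -m handwheel '[0,0,0.002,0,1, 0,0,0.0044,0,1, 0,0,0.0044,0,1, 0,0,0.0044,0,1, 0,0,0.0044,0,1]'
python3 eyefit.py | tail -9
```

```text
clock: 18.43
eef_pos: [0.5173, -0.1981, 0.3141]
tool_rot: [-0.122, 0.993, 0.0, -0.0]
force: [-0.7, 0.1, -0.3]
finger_gap: 0.11
finger_force: 30.0
-48 181 y [-14.15  15.28] x -3.9552115596803716
-45 118 y [-16.27  14.05] x -4.000352356411378
-42 161 y [-16.89  12.88] x -3.974728002494446
top [ -3.05   4.04 -33.04] 22
276 15 [ -2.31  -1.   -48.78]
279 13 [ -3.81  -0.5  -41.35]
291 7 [  6.82  -0.49 -50.49]
294 8 [  9.88  -0.75 -53.38]
[ 517.25 -198.14  314.15] [-0.74  0.13 -0.31]
```

```bash

python3 -m handwheel '[0.002,0,-0.002,0,1, 0.004,0,-0.004,0,1, 0.0066,0,-0.0056,0,1, 0.0066,0,-0.0056,0,1, 0.0066,0,-0.0056,0,1]'
python3 eyefit.py e5| tail -12
```

```text
clock: 18.9
eef_pos: [0.514, -0.199, 0.3172]
tool_rot: [-0.122, 0.993, -0.0, 0.0]
force: [-0.6, -0.3, 0.0]
finger_gap: 0.111
finger_force: 30.0
-48 111 y [-15.6   14.32] x -0.724670656919682
-45 121 y [-17.12  12.32] x -0.7190141721012538
-42 101 y [-9.96  6.48] x -0.7534512576306829
top [  0.32   3.49 -35.15] 3
276 16 [ -0.86  -0.74 -52.28]
279 16 [  0.59  -0.74 -51.74]
282 16 [ -0.48  -0.74 -45.35]
285 16 [ -0.61  -0.74 -41.35]
288 2 [  0.46  -3.69 -40.13]
291 1 [  2.02  -4.44 -40.02]
294 8 [  9.77  -0.75 -53.14]
[ 513.95 -199.03  317.17] [-0.59 -0.29  0.01]
```

View pics/e5.png

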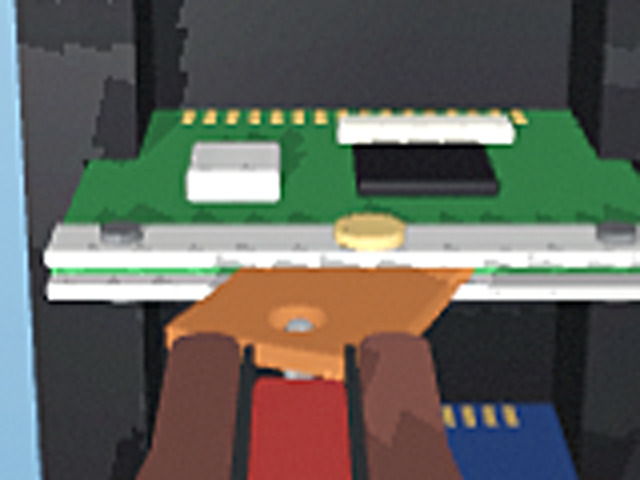

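The grey nose shows inside the hole at crop (300,324), with the hole centre about (297,319), and no force registers. Continue along the leg.

```bash

python3 -m handwheel '[0.002,0,-0.0008,0,1, 0.004,0,-0.002,0,1, 0.006,0,-0.0034,0,1, 0.0082,0,-0.005,0,1, 0.0082,0,-0.005,0,1]'
python3 eyefit.py| tail -12
```

```text
clock: 19.37
eef_pos: [0.5099, -0.2, 0.3197]
tool_rot: [-0.122, 0.993, -0.0, -0.0]
force: [-1.4, -0.5, -1.0]
finger_gap: 0.108
finger_force: 30.0
-48 30 y [-7.26  5.49] x 3.3456623441330824
-45 55 y [-6.03  4.57] x 3.304053029138776
-42 73 y [-5.78  4.48] x 3.533942529526615
top [  3.25   2.48 -39.58] 15
276 14 [  3.38  -0.74 -62.49]
279 15 [  3.26  -1.01 -58.03]
282 15 [  1.31  -1.   -49.49]
285 16 [  3.48  -0.74 -50.61]
288 15 [  3.23  -1.   -46.3 ]
291 16 [  3.25  -0.75 -42.7 ]
294 11 [  4.23  -1.99 -41.29]
[ 509.88 -200.01  319.69] [-1.45 -0.48 -0.99]
```

```bash

python3 -m handwheel '[0.002,0,-0.0014,0,1, 0.004,0,-0.0028,0,1, 0.006,0,-0.0042,0,1, 0.0082,0,-0.0057,0,1, 0.0082,0,-0.0057,0,1]'
python3 eyefit.py| tail -12
python3 -m handwheel '[0.002,0,-0.0014,0,1, 0.004,0,-0.0028,0,1, 0.006,0,-0.0042,0,1, 0.006,0,-0.0042,0,1, 0.006,0,-0.0042,0,1]'
python3 -c "
from h import *
to([0,0,0])"
```

```text
clock: 19.83
eef_pos: [0.5059, -0.201, 0.3225]
tool_rot: [-0.122, 0.993, -0.0, -0.0]
force: [-1.1, 0.2, -0.4]
finger_gap: 0.111
finger_force: 30.0
clock: 20.3
eef_pos: [0.5031, -0.2017, 0.3245]
tool_rot: [-0.122, 0.993, -0.0, 0.0]
force: [-0.0, 0.9, -0.6]
finger_gap: 0.11
finger_force: 30.0
clock 20.3 move [0.8786 0.6352 0.323 ] 0 heading 1.8154 F [-0.04  0.86 -0.64] gap 0.11Traceback (most recent call last):
  File "eyefit.py", line 7, in <module>
    q=h[o];print(len(q),np.percentile(q,[2,50,98],axis=0))
                        ~~~~~~~~~~~~~^^^^^^^^^^^^^^^^^^^^
    return _quantile_unchecked(
        a, q, axis, out, overwrite_input, method, keepdims, weights)
    return _ureduce(a,
                    func=_quantile_ureduce_func,
    ...<5 lines>...
                    overwrite_input=overwrite_input,
                    method=method)
    r = func(a, **kwargs)
    result = _quantile(arr,
                       quantiles=q,
    ...<2 lines>...
                       out=out,
                       weights=wgt)
    slices_having_nans = np.isnan(arr[-1, ...])
                                  ~~~^^^^^^^^^
IndexError: index -1 is out of bounds for axis 0 with size 0
```

```bash

python3 -m handwheel '[0.003,0,-0.002,0,1, 0.006,0,-0.0042,0,1, 0.009,0,-0.0055,0,1, 0.009,0,-0.0055,0,1, 0.009,0,-0.0055,0,1]'
python3 -m handwheel '[0.002,0,-0.0004,0,1, 0.004,0,-0.0008,0,1, 0.006,0,-0.001,0,1, 0.008,0,-0.0015,0,1, 0.008,0,-0.0015,0,1]'
python3 - <<'E'
from h import *
print(r.read_state()["force"])
f=r.grab_frame("scene");P=pose(f);save("s2",cv2.resize(f["color"][215:335,180:320],None,fx=5,fy=5,interpolation=cv2.INTER_CUBIC))
E
```

```text
clock: 20.72
eef_pos: [0.4987, -0.2028, 0.3273]
tool_rot: [-0.122, 0.993, -0.0, 0.0]
force: [-0.2, -0.8, -0.1]
finger_gap: 0.112
finger_force: 30.0
clock: 21.13
eef_pos: [0.4947, -0.2037, 0.3279]
tool_rot: [-0.122, 0.993, 0.0, -0.0]
force: [-1.0, 0.0, 0.3]
finger_gap: 0.115
finger_force: 30.0
[-0.95329716  0.04012565  0.26857944]
```

View pics/s2.png

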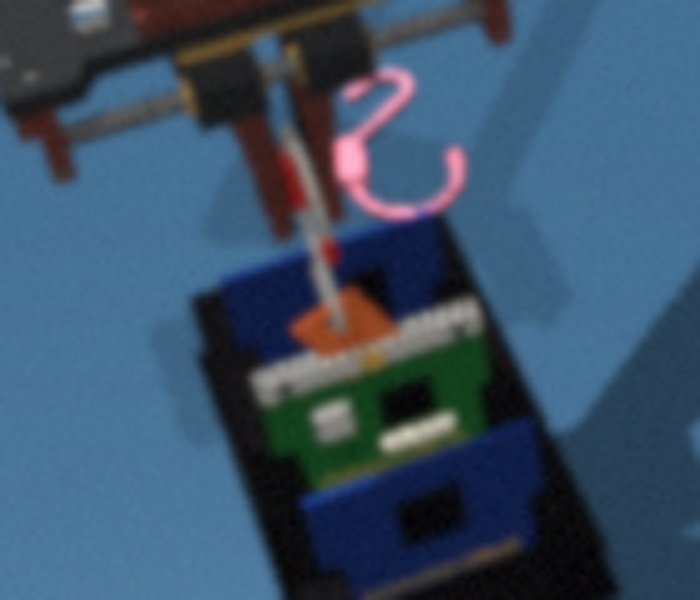

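The scene view shows the wire passing through the orange eye at (340,325). Lifting gently now.

```bash

python3 -m handwheel '[0,0,-0.003,0,1, 0,0,-0.006,0,1, 0,0,-0.01,0,1, 0,0,-0.014,0,1, 0,0,-0.018,0,1]'
python3 -m handwheel '[0,0,-0.005,0,1, 0,0,-0.01,0,1, 0,0,-0.016,0,1, 0,0,-0.022,0,1, 0,0,-0.028,0,1]'
python3 - <<'E'
from h import *
print(np.mean([r.read_state()["force"]],axis=0))
for i in range(3): r.grab_frame("top");print(r.read_state()["force"])
E
```

```text
clock: 21.6
eef_pos: [0.4949, -0.2036, 0.3371]
tool_rot: [-0.122, 0.993, 0.0, -0.0]
force: [-0.3, -0.8, -2.1]
finger_gap: 0.111
finger_force: 30.0
clock: 22.02
eef_pos: [0.4949, -0.2037, 0.3513]
tool_rot: [-0.122, 0.993, -0.0, 0.0]
force: [-0.0, 0.4, -0.8]
finger_gap: 0.112
finger_force: 30.0
[-0.01492504  0.37919727 -0.79694874]
[ 8.82736643e-04 -7.57113909e-01 -1.16377095e+00]
[-0.24450693 -0.35441633 -1.02641639]
[-0.13287283  1.01505779 -1.3315397 ]
```

```bash

python3 -m handwheel '[0,0,-0.008,0,1, 0,0,-0.018,0,1, 0,0,-0.028,0,1, 0,0,-0.038,0,1, 0,0,-0.048,0,1]'
python3 -m handwheel '[0,0,-0.012,0,1, 0,0,-0.026,0,1, 0,0,-0.04,0,1, 0,0,-0.054,0,1, 0,0,-0.064,0,1]'
python3 -m handwheel '[0,0,-0.012,0,1, 0,0,-0.024,0,1, 0,0,-0.036,0,1, 0,0,-0.042,0,1, 0,0,-0.042,0,1]'
python3 - <<'E'
from h import *
np.set_printoptions(precision=3,suppress=True)
f=r.grab_frame("scene");P=pose(f);save("s3",cv2.resize(f["color"][150:310,140:320],None,fx=3.5,fy=3.5,interpolation=cv2.INTER_CUBIC))
X,px=cloud(f,P);c=f["color"][px[:,1],px[:,0]].astype(int)
g=(c[:,1]>1.4*c[:,0])&(c[:,1]>1.3*c[:,2])&(abs(X[:,0]-.51)<.06)&(abs(X[:,1]+.2)<.1);print(g.sum(),np.percentile(X[g],[2,50,98],axis=0))
to([.5,.0,.267])
E
```

```text
clock: 22.58
eef_pos: [0.495, -0.2038, 0.3757]
tool_rot: [-0.122, 0.993, -0.0, 0.0]
force: [-0.4, 1.0, -1.3]
finger_gap: 0.11
finger_force: 30.0
clock: 23.0
eef_pos: [0.4951, -0.2038, 0.4081]
tool_rot: [-0.122, 0.993, -0.0, 0.0]
force: [-0.7, -0.2, -1.0]
finger_gap: 0.112
finger_force: 30.0
clock: 23.42
eef_pos: [0.4952, -0.2038, 0.4289]
tool_rot: [-0.122, 0.993, -0.0, 0.001]
force: [0.5, 0.3, -1.4]
finger_gap: 0.11
finger_force: 30.0
782 [[ 0.49  -0.241  0.078]
 [ 0.517 -0.2    0.14 ]
 [ 0.527 -0.155  0.168]]
clock 23.4667 move [-0.108  0.393 -0.004] 0 heading 1.8155 F [-1.03  0.04 -1.78] gap 0.11
```

View pics/s3.png

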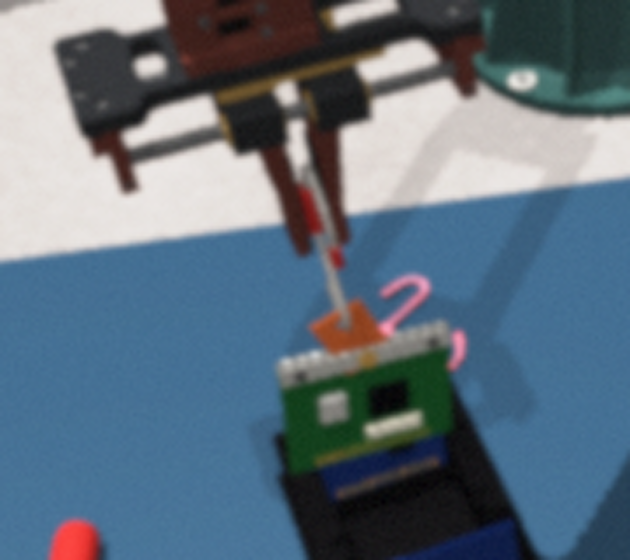

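Board hangs clear of the rack, well seated in the bend at (350,320). Now a gentle carry to the rail.

```bash

python3 -m handwheel '[-0.002,0.006,0,0,1, -0.005,0.018,0,0,1, -0.01,0.036,0,0,1, -0.016,0.06,0,0,1, -0.024,0.09,0,0,1]'
python3 -m handwheel '[-0.009,0.032,0,0.003,1, -0.018,0.066,0,0.006,1, -0.028,0.102,0,0.009,1, -0.038,0.138,0,0.012,1, -0.048,0.174,0,0.015,1]'
python3 -m handwheel '[-0.01,0.036,0,0.003,1, -0.019,0.072,0,0.006,1, -0.029,0.108,0,0.009,1, -0.039,0.144,0,0.012,1, -0.049,0.18,0,0.015,1]'
python3 -c "
from h import *
to([.503,.197,.264],1.735)"
```

```text
clock: 23.88
eef_pos: [0.4955, -0.1561, 0.4277]
tool_rot: [-0.122, 0.993, 0.0, -0.0]
force: [0.3, -0.3, -1.3]
finger_gap: 0.114
finger_force: 30.0
clock: 24.3
eef_pos: [0.4974, -0.0649, 0.4278]
tool_rot: [-0.11, 0.994, 0.0, -0.0]
force: [0.6, -0.5, -1.8]
finger_gap: 0.11
finger_force: 30.0
clock: 24.72
eef_pos: [0.5014, 0.0283, 0.4279]
tool_rot: [-0.099, 0.995, 0.0, -0.0]
force: [0.3, 0.1, -2.6]
finger_gap: 0.113
finger_force: 30.0
clock 24.7167 move [-0.0697  0.33    0.0018] 0.0216 heading 1.7689 F [ 0.29  0.06 -2.58] gap 0.113
```

```bash

python3 -m handwheel '[-0.008,0.036,0,0.003,1, -0.015,0.072,0,0.006,1, -0.023,0.106,0,0.009,1, -0.03,0.138,0,0.012,1, -0.036,0.168,0,0.015,1]'
python3 -m handwheel '[-0.006,0.028,0,0.003,1, -0.011,0.053,0,0.006,1, -0.016,0.075,0,0.006,1, -0.02,0.094,0,0.006,1, -0.023,0.11,0,0.006,1]'
python3 -m handwheel '[-0.003,0.013,0,0,1, -0.005,0.023,0,0,1, -0.006,0.03,0,0,1, -0.007,0.034,0,0,1, -0.007,0.036,0,0,1]'
python3 -m handwheel '[0,0,0,0,1, 0,0,0,0,1, 0,0,0,0,1, 0,0,0,0,1, 0,0,0,0,1]'
python3 hookfit.py; python3 -c "
from h import *
to([.503,.197,.264],1.735);to([.5629,.2064,.262],1.735)"
```

```text
clock: 25.13
eef_pos: [0.5023, 0.1142, 0.4278]
tool_rot: [-0.087, 0.996, 0.0, -0.0]
force: [0.3, -0.2, -1.4]
finger_gap: 0.113
finger_force: 30.0
clock: 25.55
eef_pos: [0.5046, 0.1696, 0.4279]
tool_rot: [-0.083, 0.997, 0.0, -0.0]
force: [0.2, -0.0, -1.9]
finger_gap: 0.113
finger_force: 30.0
clock: 25.97
eef_pos: [0.5056, 0.1867, 0.4279]
tool_rot: [-0.082, 0.997, -0.0, -0.0]
force: [0.2, -0.1, -1.4]
finger_gap: 0.111
finger_force: 30.0
clock: 26.38
eef_pos: [0.5055, 0.1864, 0.4279]
tool_rot: [-0.082, 0.997, -0.0, -0.0]
force: [-0.2, -0.5, -1.8]
finger_gap: 0.115
finger_force: 30.0
tilt 0.022 y -0.58 yaw 0
rows 295 350
[[ -8.5  -1.  -13. ]
 [ -8.3  -0.8  -9.4]
 [ -8.2  -0.8  -5.9]
 [ -8.2  -0.8  -2.5]
 [ -8.   -0.8   0.6]
 [ -7.9  -0.9   3.7]
 [ -7.7  -0.8   6.5]
 [ -7.8  -0.8   9.6]
 [ -6.8  -0.8  10.9]
 [ -5.1  -0.8  10.9]
 [ -3.5  -0.8  11. ]
 [ -1.9   1.3  11. ]
 [ -0.    1.3  10.8]
 [  1.8   1.2  10.5]]
280 16 [ 14.5   2.2 -83. ]
284 22 [ 15.9   0.3 -80.2]
288 20 [ 17.8  -0.8 -78.5]
292 22 [ 17.9  -0.8 -73.1]
hook_tip [372.7, 106.4] 0.97
hook_tip [313.1, 282.7] 0.9
hook_tip [136.8, 84.6] 0.71
hook [360.4, 58.2] 0.66
hook [302.4, 246.5] 0.6
clock 26.5333 move [0.0015 0.0215 0.0019] 0.0002 heading 1.7353 F [-0.09 -0.5  -1.5 ] gap 0.113
clock 26.5333 move [-0.1197  0.0205  0.0059] 0.0002 heading 1.7353 F [-0.09 -0.5  -1.5 ] gap 0.113
```

```bash

python3 -m handwheel '[-0.004,0.001,0,0,1, -0.012,0.003,0,0,1, -0.024,0.005,0,0,1, -0.038,0.007,0,0,1, -0.054,0.01,0,0,1]'
python3 -m handwheel '[-0.016,0.003,0,0,1, -0.032,0.005,0,0,1, -0.046,0.007,0,0,1, -0.056,0.009,0,0,1, -0.063,0.01,0,0,1]'
python3 -m handwheel '[-0.003,0,0,0,1, -0.003,0,0,0,1, -0.003,0,0,0,1, -0.003,0,0,0,1, -0.003,0,0,0,1]'
python3 - <<'E'
from h import *
np.set_printoptions(precision=1,suppress=True)
f=r.grab_frame("wrist");T=np.array(f["tool_from_camera"]);X,px=cloud(f,(T[:3,:3],T[:3,3]))
h=np.c_[-X[:,0],X[:,1],.163-X[:,2]]*1000
m=(h[:,2]>-35)&(h[:,2]<-5)&(h[:,0]>0)&(h[:,0]<60)
for lo in range(-110,120,20):
    k=m&(h[:,1]>lo)&(h[:,1]<lo+20)
    if k.sum()>10:print(lo,k.sum(),np.percentile(h[k],[5,50,95],axis=0)[:,[0,2]].ravel())
to([.5629,.2064,.262],1.735)
E
```

```text
clock: 26.95
eef_pos: [0.5321, 0.1963, 0.4279]
tool_rot: [-0.082, 0.997, -0.0, 0.0]
force: [0.3, 0.0, -1.6]
finger_gap: 0.112
finger_force: 30.0
clock: 27.37
eef_pos: [0.5624, 0.2063, 0.4278]
tool_rot: [-0.082, 0.997, -0.0, -0.0]
force: [0.2, -0.5, -1.3]
finger_gap: 0.111
finger_force: 30.0
clock: 27.78
eef_pos: [0.5627, 0.2063, 0.428]
tool_rot: [-0.082, 0.997, -0.0, -0.0]
force: [0.2, -0.5, -1.5]
finger_gap: 0.113
finger_force: 30.0
-110 855 [ 15.3 -25.6  17.8 -21.2  23.1 -19.6]
-90 895 [ 15.2 -25.5  17.8 -21.2  23.  -19.6]
-70 761 [ 15.4 -25.8  17.3 -21.4  20.8 -19.6]
-50 771 [ 15.2 -25.8  17.2 -21.5  20.6 -19.6]
-30 234 [ 15.2 -26.2  16.6 -21.8  20.2 -19.7]
10 297 [ 15.2 -26.3  16.8 -21.7  20.4 -19.8]
30 761 [ 15.4 -26.2  17.2 -21.4  20.7 -19.6]
50 764 [ 15.6 -26.3  17.4 -21.4  21.2 -19.6]
70 904 [ 15.4 -26.1  17.9 -21.2  23.1 -19.6]
90 851 [ 15.6 -26.   18.1 -21.2  23.1 -19.5]
110 826 [ 15.6 -26.   18.  -21.2  22.9 -19.6]
clock 27.8333 move [-0.  0.  0.] 0.0002 heading 1.7354 F [ 1.4 -0.3 -1.2] gap 0.113
```

```bash

python3 -m handwheel '[0.001,0,0.006,0,1, 0.002,0,0.016,0,1, 0.003,0,0.028,0,1, 0.004,0,0.042,0,1, 0.004,0,0.056,0,1]'
python3 -m handwheel '[0,0,0.014,0,1, 0,0,0.026,0,1, 0,0,0.035,0,1, 0,0,0.041,0,1, 0,0,0.044,0,1]'
python3 -m handwheel '[0,0,0.003,0,1, 0,0,0.005,0,1, 0,0,0.006,0,1, 0,0,0.007,0,1, 0,0,0.007,0,1]'
python3 -m handwheel '[0,0,0.001,0,1, 0,0,0.001,0,1, 0,0,0.002,0,1, 0,0,0.002,0,1, 0,0,0.002,0,1]'
python3 -c "
from h import *
to([.5608,.206,.211],1.735)"
```

```text
clock: 28.25
eef_pos: [0.5608, 0.2059, 0.3989]
tool_rot: [-0.082, 0.997, -0.0, -0.0]
force: [-0.2, -0.3, -1.5]
finger_gap: 0.108
finger_force: 30.0
clock: 28.67
eef_pos: [0.561, 0.206, 0.3773]
tool_rot: [-0.082, 0.997, -0.0, -0.0]
force: [-0.7, -0.1, -0.1]
finger_gap: 0.109
finger_force: 30.0
clock: 29.08
eef_pos: [0.5612, 0.206, 0.3746]
tool_rot: [-0.082, 0.997, -0.0, 0.0]
force: [-0.2, -0.7, -1.2]
finger_gap: 0.111
finger_force: 30.0
clock: 29.5
eef_pos: [0.5613, 0.206, 0.3741]
tool_rot: [-0.082, 0.997, 0.0, 0.001]
force: [-0.4, -0.3, 4.9]
finger_gap: 0.11
finger_force: 30.0
clock 29.5 move [0.0013 0.0001 0.0002] 0.0003 heading 1.7354 F [-0.36 -0.29  4.89] gap 0.11
```

```bash

python3 -m handwheel '[0,0,-0.001,0,1, 0,0,-0.001,0,1, 0,0,-0.001,0,0.9, 0,0,-0.001,0,0.8, 0,0,-0.001,0,0.7]'
python3 -m handwheel '[0,0,0,0,0.6, 0,0,0,0,0.5, 0,0,0,0,0.4, 0,0,0,0,0.3, 0,0,0,0,0.3]'
python3 -m handwheel '[0,0,0,0,0.2, 0,0,0,0,0.2, 0,0,0,0,0.2, 0,0,0,0,0.2, 0,0,0,0,0.2]'
python3 hookfit.py | head -6; python3 - <<'E'
from h import *
s=r.read_state();f=r.grab_frame("wrist");print(s["force"])
save("w9",f["color"])
E
```

```text
clock: 29.92
eef_pos: [0.561, 0.206, 0.3737]
tool_rot: [-0.082, 0.997, -0.0, -0.0]
force: [0.3, 0.4, -0.0]
finger_gap: 0.143
finger_force: 0.0
clock: 30.33
eef_pos: [0.561, 0.206, 0.3737]
tool_rot: [-0.082, 0.997, -0.0, -0.0]
force: [0.0, -0.2, 0.4]
finger_gap: 0.347
finger_force: 0.0
clock: 30.75
eef_pos: [0.5611, 0.206, 0.374]
tool_rot: [-0.082, 0.997, -0.0, 0.0]
force: [0.7, 0.8, 0.6]
finger_gap: 0.402
finger_force: 0.0
tilt 0.012 y -0.95 yaw 0
rows 297 352
[[ -7.2  -1.  -13.7]
 [ -7.3  -1.   -9.6]
 [ -7.3  -1.   -6.1]
 [ -7.3  -1.   -2.6]
[-0.38948369  0.38659565 -0.42228626]
```

View pics/w9.png

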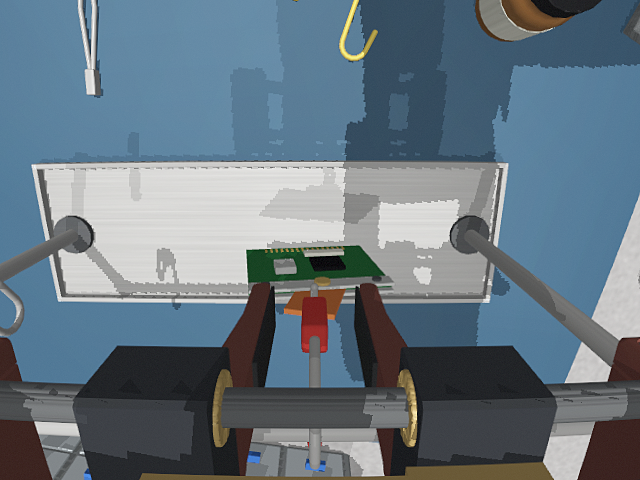

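The hook hangs upright at (315,325) on the rail, free of the open fingers, with the board below at (315,268). Retract and check.

```bash

python3 -m handwheel '[0,0,-0.01,0,0.2, 0,0,-0.03,0,0.2, 0,0,-0.06,0,0.2, 0,0,-0.1,0,0.2, 0,0,-0.14,0,0.2]'
python3 -m handwheel '[0,0,-0.04,0,0.2, 0,0,-0.07,0,0.2, 0,0,-0.09,0,0.2, 0,0,-0.1,0,0.2, 0,0,-0.1,0,0.2]'
cat > still.py <<'E'
from h import *
np.set_printoptions(precision=4,suppress=True)
f=r.grab_frame("scene");P=pose(f);X,px=cloud(f,P);c=f["color"][px[:,1],px[:,0]].astype(int)
g=(c[:,1]>1.4*c[:,0])&(c[:,1]>1.3*c[:,2])&(abs(X[:,0]-.58)<.08)&(abs(X[:,1]-.2)<.1)&(X[:,2]>.03);print(r.read_state()["clock"],g.sum(),X[g].mean(0),X[g].min(0),px[g].mean(0))
for t in("hook_crown","hook_bend","board_rivet"):
    for m in r.mark_of(f,t)[:4]:
        u=np.array(m["pixel"]);i=np.round(u).astype(int);z=f["z_map"][i[1],i[0]];print(t,u,round(m["confidence"],2),at_depth(f,u,z,P)[0])
E
python3 still.py
python3 -m handwheel '[0,0,0,0,0.2, 0,0,0,0,0.2, 0,0,0,0,0.2, 0,0,0,0,0.2, 0,0,0,0,0.2]'
python3 still.py|head -1;python3 -m handwheel '[0,0,0,0,0.2, 0,0,0,0,0.2, 0,0,0,0,0.2, 0,0,0,0,0.2, 0,0,0,0,0.2]'
python3 still.py|head -1
```

```text
clock: 31.37
eef_pos: [0.561, 0.206, 0.4454]
tool_rot: [-0.082, 0.997, -0.0, -0.0]
force: [0.3, -0.3, 0.2]
finger_gap: 0.402
finger_force: 0.0
clock: 31.78
eef_pos: [0.5613, 0.2061, 0.4955]
tool_rot: [-0.082, 0.997, 0.0, 0.001]
force: [0.1, -0.9, -0.5]
finger_gap: 0.399
finger_force: 0.0
31.8333 492 [0.5855 0.2035 0.0893] [0.5768 0.1589 0.0458] [459.5386 279.2175]
hook_crown [476.3 219. ] 0.78 [0.5831 0.2051 0.2437]
hook_crown [261.1 256.3] 0.71 [ 0.3625 -0.1733 -0.0006]
hook_crown [402.1 239.4] 0.58 [ 0.3722  0.161  -0.0024]
hook_bend [469.5 254.8] 0.78 [0.5844 0.2105 0.1555]
hook_bend [256.4 225.6] 0.72 [ 0.252  -0.1774 -0.0044]
hook_bend [438.2 252.7] 0.54 [0.4341 0.2281 0.0016]
board_rivet [464.5 266.2] 0.76 [0.5877 0.2047 0.1292]
clock: 32.4
eef_pos: [0.5611, 0.206, 0.4938]
tool_rot: [-0.082, 0.997, -0.0, -0.0]
force: [-0.2, 0.4, -0.4]
finger_gap: 0.403
finger_force: 0.0
32.45 488 [0.5855 0.2035 0.0892] [0.5758 0.1596 0.0483] [459.5287 279.248 ]
clock: 33.02
eef_pos: [0.5611, 0.206, 0.4939]
tool_rot: [-0.082, 0.997, -0.0, -0.0]
force: [-0.0, 0.2, 0.6]
finger_gap: 0.403
finger_force: 0.0
33.0667 488 [0.5854 0.2036 0.0893] [0.5759 0.1587 0.0453] [459.5615 279.1742]
```

Still, clear and in place: the crown is on the rail, and the bend sits about 26 mm above the rivet.

```bash
python3 -c "
from cell import r
print(r.close_job())"
```

```text
the job is handed in; nothing more can be done
None
```

The green board now hangs still in the red hook's small bend on the rail, clear of the stand, and I've handed the job in; no verdict came back.

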